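Chill the mug with stones from the tray

ROBOT

A 6-joint arm with a two-finger parallel gripper is mounted at the origin on the work surface. World frame = base frame: x ahead of the robot, y to its left, z up, the work surface at z = 0. Lengths are in m, angles in rad, forces in N, time in s.
With the tool pointing down it reaches from about 0.275 to 0.75 m from the base axis. Payload 10.2 kg.
Tool frame: the origin (TCP) lies midway between the tips of the shut fingers; the grasp point (between the pads) lies bot.grasp_offset behind it (bot.grasp_offset is the distance from the TCP to the grasp point, in m); z points along the fingers, y is the line along which they close (so a half turn about z gives the same grasp; the last joint's range is limited). The gripper opens to 88 mm and grips with 3 to 60 N. Pads are 18 mm wide; open, the fingers measure 123 mm over their backs; the gripper's body (75 mm by 187 mm) begins 45 mm behind the grasp point.
Start: joints at [-1.543, 0.313, 1.498, -0, 1.331, -0.223], TCP at [0.13, -0.509, 0.239] pointing down, gripper open.
Joint ranges: [-2.94, 2.94], [-0.97, 2.17], [0.19, 2.56], [-1.23, 4.37], [0.02, 3.11], [-2.88, 2.88]. Speed limits (rad/s): [2.39, 2.39, 3.01, 3.14, 3.14, 3.14].

INTERFACE

Orientations are given as a unit quaternion [w, x, y, z].
In Python, from workcell import bot, grab_frame, get_calibration, job_done, finder gives the robot as it stands. The module is installed in compiled form; this text tells all that it offers.
- The arm moves only by the tool drive_tool, never from a script. Its argument "series" is a list of rows, each an object with "hand": the closure, from -1 (fully open) to 1 (shut); "translation": the shift along the tool's x, y, z normalised to -1 to 1, where 1 is 0.08 m, a list of three; "twist": the turn, a rotation vector about the tool's x, y, z normalised to -1 to 1, where 1 is 45 degrees, a list of three. A call has 1 to 12 rows; each row is the pose to reach, as a shift and turn from the pose commanded when the call began, along the tool's axes at that moment; what a row does not reach only later rows make up. A row lasts 1/12 s, in which the tool goes at most 41.7 mm and 7.16 degrees, less where a joint would pass 70% of its speed; a pose out of reach is approached as far as the arm can. A call with a number of a shift or a turn outside -1 to 1 is refused whole. A call with a gripper value outside its range is refused whole. The fingers move at their own pace and stop on an object; the grip force is fixed at half the most. Time passes only in rows, so rows that repeat a pose let the fingers close. It gives the time, the measured TCP pose, the force, the opening and the grip force at its end, in the units of the state.
- bot.observe(): the state, without advancing time (a new reading comes with each control period).
- grab_frame(name): name is "scene" or "top"; returns the picture (384x512x3 uint8, red, green, blue); there is no depth.
- get_calibration(name): a dict with "vfov" (degrees; the focal length in pixels is half the picture's height over the tangent of half this angle, whatever the lens; pixels are square), "cx", "cy" (the principal point, pixels), "R" (3x3) and "t" (3): a world point X has camera coordinates R X + t. Camera axes: x right, y down, z forward; pixel columns grow to the right and rows downward; lengths in m; the calibration is good to about 2 mm. A picture is of the moment at which its call begins. get_calibration takes no time and is no camera call.
- job_done(): hands the job in; it is judged then, once.
Trained networks look in the newest picture that a camera, given by its name, has taken for a name from the list of things; names that differ only in an ending like _2 or _b are one class to them, and where a whole thing is asked for, a point or a joint stands for the part that bears it (a point fixed in the world has none). Each returns a list of dicts, best first, with "conf" (0 to 1); they miss things now and then, are a little off and sometimes report something else, mostly with a low value. They report only what shows in the picture. A call takes as long as a camera call. They do not tell look-alikes from the thing itself.
- finder.masks_of(thing, camera): "pixels" (384x512 bool, what is visible of it) and "location" ([row, column] in pixels, amid what is visible of it).
The state is a dict: "t": time; "qpos": joint angles; "dq": joint speeds; "joint_torque": joint torques, N m; "position": TCP position; "orientation": TCP orientation; "force": force on the tool from outside, world axes, zero at the start; "wrist_torque": the same for the moment, N m; "grip_width": finger opening in m; "grasp_force": force on a finger pad.
Only numpy, scipy, OpenCV 4.12 (cv2) and the standard library are available. Lean on these libraries where they do the work, as an engineer would, in place of code of your own. Each camera call takes 0.05 s, during which the arm holds its last target. There are 200 camera calls.

TASK

Pick up the small steel scoop by its handle, scoop chilling stones out of the wooden tray and tip at least three of them into the copper mug, which stays standing where it is. Use only the scoop on the stones, never the fingers; stones that do not go into the mug must lie in the tray, none on the cart top. Then set the scoop back down flat in the middle of its round board and let go, leaving the decanter, jigger and muddler undisturbed.

Things in the scene. Friction and masses are not known exactly. Their poses are not given: they have to be found in the camera images.
- scoop: Steel scoop, 160 g, standing on the round board. Origin: underside of the bowl; x points to its open front, z up. Bowl: flat floor 2 mm thick, x = -46 to +50 mm, 64 mm wide (59 inside); back and side walls 36 mm high, the sides sloping down to the front lip from x = -16; open on top. Upright wooden handle bar behind the bowl: 26 mm (x) by 14 mm (y), axis at x = -58.5 mm, z = 12 to 150 mm
- scoop_grip (a point): point on the scoop handle's axis at a good height to pinch it from above, fingers closing along the scoop's y: 58.5 mm behind the scoop's origin and 115 mm above its underside; axes as the scoop
- scoop_lip (a point): middle of the scoop's front edge, at its underside, 50 mm ahead of the scoop's origin
- scoop_bowl (a point): point in the middle of the scoop's bowl, 18 mm above its underside, 4 mm ahead of the scoop's origin
- board: round flat bamboo board, 164 mm across and 10 mm thick, fixed to the cart top, where the scoop lives. Origin: centre of its underside, on the cart top
- tray: long narrow wooden tray without lid, fixed to the cart top, holding the stones: 94 mm (x) by 300 mm (y) and 55 mm high outside, walls and floor 5 mm thick (inside 84 by 290 mm). Origin: centre of its underside, on the cart top; the stones start in its +y half, the -y half is empty
- mug: copper-tone steel mug, 90 mm across the mouth outside, 84 mm inside, 95 mm high, loose, 260 g; one ear handle at its own +y side. Origin: centre of its underside; z up
- mug_middle (a point): point on the mug's axis at half its height, 47.5 mm above its underside
- mug_rim (a point): centre of the mug's mouth, at rim height
- stone0: grey soapstone chilling cube, 22 mm with 5.5 mm bevelled edges, about 28 g, slippery; one of six alike, in a single layer in the tray. Origin: its centre
- stone1: grey soapstone chilling cube, 22 mm with 5.5 mm bevelled edges, about 28 g, slippery; one of six alike, in a single layer in the tray. Origin: its centre
- stone2: grey soapstone chilling cube, 22 mm with 5.5 mm bevelled edges, about 28 g, slippery; one of six alike, in a single layer in the tray. Origin: its centre
- stone3: grey soapstone chilling cube, 22 mm with 5.5 mm bevelled edges, about 28 g, slippery; one of six alike, in a single layer in the tray. Origin: its centre
- stone4: grey soapstone chilling cube, 22 mm with 5.5 mm bevelled edges, about 28 g, slippery; one of six alike, in a single layer in the tray. Origin: its centre
- stone5: grey soapstone chilling cube, 22 mm with 5.5 mm bevelled edges, about 28 g, slippery; one of six alike, in a single layer in the tray. Origin: its centre
- decanter: bystander: glass decanter with its glass stopper, 110 mm across, 236 mm high. Origin: centre of its underside
- jigger: bystander: steel double-cone jigger, 44 mm across, 85 mm high. Origin: centre of its underside
- muddler: bystander: bamboo muddler lying on the cart top, 180 mm long, head 34 mm square at its -x end. Origin: on its underside, under the middle of its length
Mind the look-alikes: they are no part of the job. Of the things like the board, leave any that is black, green or red; of the rest the larger one is meant.

How it is judged:
On the way, in this order (a step that is already met when the one before it is completed fails the run):
1. at least one stone lifted clear above the tray in the scoop's bowl (((distance between stone0 and scoop_bowl below 0.05 m and height (world z) of stone0 above 0.08 m) or (distance between stone1 and scoop_bowl below 0.05 m and height (world z) of stone1 above 0.08 m) or (distance between stone2 and scoop_bowl below 0.05 m and height (world z) of stone2 above 0.08 m) or (distance between stone3 and scoop_bowl below 0.05 m and height (world z) of stone3 above 0.08 m) or (distance between stone4 and scoop_bowl below 0.05 m and height (world z) of stone4 above 0.08 m) or (distance between stone5 and scoop_bowl below 0.05 m and height (world z) of stone5 above 0.08 m))), for 0.2 s.
2. at least three stones inside the mug (distance between any of stone0, stone1, stone2, stone3 and mug_middle below 0.053 m and distance between any of stone0, stone1, stone2, stone4 and mug_middle below 0.053 m and distance between any of stone0, stone1, stone2, stone5 and mug_middle below 0.053 m and distance between any of stone0, stone1, stone3, stone4 and mug_middle below 0.053 m and distance between any of stone0, stone1, stone3, stone5 and mug_middle below 0.053 m and distance between any of stone0, stone1, stone4, stone5 and mug_middle below 0.053 m and distance between any of stone0, stone2, stone3, stone4 and mug_middle below 0.053 m and distance between any of stone0, stone2, stone3, stone5 and mug_middle below 0.053 m and distance between any of stone0, stone2, stone4, stone5 and mug_middle below 0.053 m and distance between any of stone0, stone3, stone4, stone5 and mug_middle below 0.053 m and distance between any of stone1, stone2, stone3, stone4 and mug_middle below 0.053 m and distance between any of stone1, stone2, stone3, stone5 and mug_middle below 0.053 m and distance between any of stone1, stone2, stone4, stone5 and mug_middle below 0.053 m and distance between any of stone1, stone3, stone4, stone5 and mug_middle below 0.053 m and distance between any of stone2, stone3, stone4, stone5 and mug_middle below 0.053 m), for 0.3 s.
At the end, for the whole second after the job is handed in: At least three stones lie inside the mug, all others in tray or mug; the mug stands upright (0.1 rad), within 30 mm of its start; the scoop stands flat (0.06 rad) on the board, its origin within 35 mm of the board's centre, released and at rest (all of step 2 and (distance between stone0 and mug_middle below 0.053 m or (x of stone0 in the frame of tray between -0.045 and 0.045 m and y of stone0 in the frame of tray between -0.148 and 0.148 m and z of stone0 in the frame of tray below 0.05 m)) and (distance between stone1 and mug_middle below 0.053 m or (x of stone1 in the frame of tray between -0.045 and 0.045 m and y of stone1 in the frame of tray between -0.148 and 0.148 m and z of stone1 in the frame of tray below 0.05 m)) and (distance between stone2 and mug_middle below 0.053 m or (x of stone2 in the frame of tray between -0.045 and 0.045 m and y of stone2 in the frame of tray between -0.148 and 0.148 m and z of stone2 in the frame of tray below 0.05 m)) and (distance between stone3 and mug_middle below 0.053 m or (x of stone3 in the frame of tray between -0.045 and 0.045 m and y of stone3 in the frame of tray between -0.148 and 0.148 m and z of stone3 in the frame of tray below 0.05 m)) and (distance between stone4 and mug_middle below 0.053 m or (x of stone4 in the frame of tray between -0.045 and 0.045 m and y of stone4 in the frame of tray between -0.148 and 0.148 m and z of stone4 in the frame of tray below 0.05 m)) and (distance between stone5 and mug_middle below 0.053 m or (x of stone5 in the frame of tray between -0.045 and 0.045 m and y of stone5 in the frame of tray between -0.148 and 0.148 m and z of stone5 in the frame of tray below 0.05 m)) and distance of mug from where it was at the start of the episode below 0.03 m and angle between mug's own z axis and vertical below 0.1 rad and horizontal distance between scoop and board below 0.035 m and angle between scoop's own z axis and vertical below 0.06 rad and z of scoop in the frame of board between 0.007 and 0.013 m and linear speed of scoop below 0.02 m/s and linear speed of each of stone0, stone1, stone2, stone3, stone4, stone5 below 0.03 m/s); the robot touches nothing.
It fails at once if a stone is touched by the fingers (contact force between the fingers and stone0 above 0.3 N or contact force between the fingers and stone1 above 0.3 N or contact force between the fingers and stone2 above 0.3 N or contact force between the fingers and stone3 above 0.3 N or contact force between the fingers and stone4 above 0.3 N or contact force between the fingers and stone5 above 0.3 N).
It fails at once if the mug is tipped over (more than 0.5 rad) (angle between mug's own z axis and vertical above 0.5 rad).
It fails at once if the decanter is moved more than 30 mm or tipped over (distance of decanter from where it was at the start of the episode above 0.03 m or angle between decanter's own z axis and vertical above 0.3 rad).
It fails at once if the jigger is moved more than 30 mm or tipped over (distance of jigger from where it was at the start of the episode above 0.03 m or angle between jigger's own z axis and vertical above 0.3 rad).
It fails at once if the muddler is moved more than 30 mm or tipped over (distance of muddler from where it was at the start of the episode above 0.03 m or angle between muddler's own z axis and vertical above 0.3 rad).
It also fails if it takes over 72 s, if anything falls off the work surface, if the arm or the gripper's body presses on something with over 40 N, if the wrist force passes 120 N, or if a joint passes its speed limit or range.

## Working session

There is one attempt and no reset: what is moved stays moved. The work goes in short steps, Python scripts to look and compute and a tool call to move; the robot and the scene stay as the last step left them, time stands still between calls to the robot, and variables do not carry over. Pictures are saved under pics/ and viewed, at most 10 in all, crops included, and the job is handed in when it is done.

Besides the shell and the picture viewer there is one more tool, called by a JSON object that holds its "fn" and its "kwargs". drive_tool: Moves the arm, as the interface text tells. Scaled input: -1 to 1 covers 0.08 m each way for a shift and 45 degrees each way for a turn. Its arguments: {"type":"object","properties":{"series":{"type":"array","items":{"type":"object","properties":{"hand":{"type":"number"},"translation":{"type":"array","items":{"type":"number","minimum":-1,"maximum":1}},"twist":{"type":"array","items":{"type":"number","minimum":-1,"maximum":1}}}}}},"required":["series"]}

```bash
mkdir -p pics; python3 - <<'E'
from workcell import *
import cv2,numpy as np
o=bot.observe();print(o['t'],o['position'],o['orientation'],bot.grasp_offset,o['grip_width'])
for n in('scene','top'):
    f=grab_frame(n);cv2.imwrite(f'pics/{n}0.png',cv2.resize(f[:,:,::-1],(768,576)))
    c=get_calibration(n);print(n,c)
    for th in('scoop','board','tray','mug','stone0','decanter','jigger','muddler'):
        for m in finder.masks_of(th,n)[:8]:
            if m['conf']>.2:print(th,round(m['conf'],2),np.round(m['location']),m['pixels'].sum())
E
```

```text
0.0 [ 0.13027965 -0.50832115  0.23818961] [-6.28885740e-04  9.92145436e-01  1.25088103e-01  6.16848246e-05] 0.0187 0.0880693489054592
scene {'vfov': 53.86343785907756, 'cx': 260.98395206995633, 'cy': 194.81770890583655, 'R': array([[-0.88636729,  0.46285307,  0.01095745],
       [ 0.31393396,  0.61824455, -0.72056862],
       [-0.34029178, -0.63524854, -0.69329705]]), 't': array([ 0.44713169, -0.12802923,  1.38709158])}
scoop 0.8 [264. 315.] 1069
board 0.79 [294. 268.] 1426
board 0.75 [277. 332.] 1611
board 0.7 [294. 429.] 2947
board 0.59 [341. 362.] 3913
board 0.55 [238. 376.] 1140
tray 0.58 [212. 260.] 3270
mug 0.95 [137. 230.] 778
stone0 0.51 [208. 273.] 51
decanter 0.93 [136. 160.] 1454
decanter 0.65 [261. 309.] 1048
jigger 0.55 [280. 219.] 407
muddler 0.56 [217. 171.] 639
top {'vfov': 48.76301701309732, 'cx': 250.51289455790993, 'cy': 189.40434447758176, 'R': array([[ 0.02332662, -0.9994208 , -0.02477751],
       [-0.98193344, -0.01824905, -0.18834458],
       [ 0.18778333,  0.02872331, -0.9817904 ]]), 't': array([0.06556257, 0.53096832, 1.1898153 ])}
board 0.92 [197. 109.] 2266
board 0.87 [276. 104.] 2442
board 0.77 [156. 178.] 1048
board 0.76 [278. 182.] 1532
board 0.73 [212. 236.] 46
board 0.64 [215. 170.] 1495
tray 0.65 [191. 267.] 3133
tray 0.29 [214. 387.] 1121
mug 0.55 [213. 385.] 1142
stone0 0.53 [191. 251.] 36
stone0 0.46 [192. 247.] 52
stone0 0.43 [214. 233.] 52
stone0 0.42 [206. 259.] 52
stone0 0.4 [200. 233.] 24
decanter 0.68 [136. 416.] 1711
decanter 0.33 [198. 231.] 50
jigger 0.61 [116. 201.] 251
muddler 0.89 [112. 295.] 504
```

View pics/scene0.png

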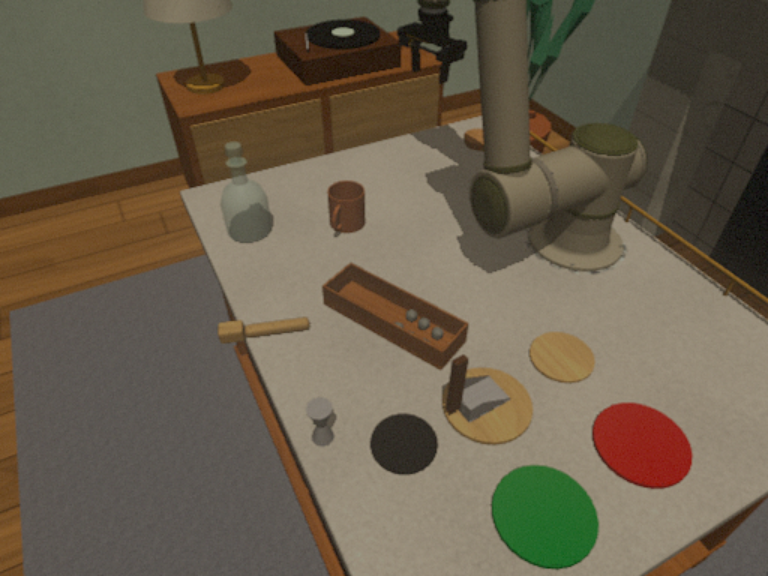

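View pics/top0.png

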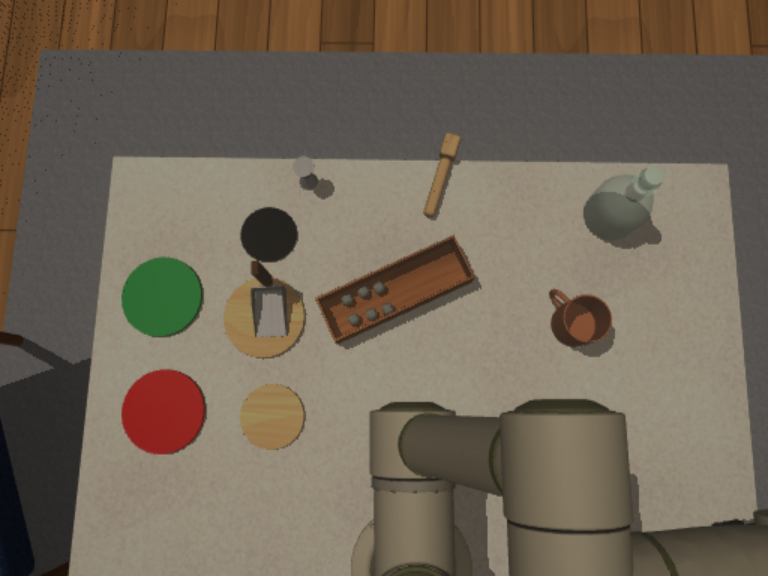

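The things like the board, in top view pixels (512x384): black (180,156), green (108,197), red (110,274), small bamboo (182,278) and large bamboo (176,212) under the scoop. The larger bamboo one fits, since it isn't black, green or red and is the bigger of the remaining two. I'll confirm this with crops.

```bash
cat > h.py <<'E'
from workcell import *
import cv2,numpy as np
def cam(n):
    c=get_calibration(n);f=192/np.tan(np.radians(c['vfov'])/2);return c,f
def ray(n,u,v):
    c,f=cam(n);R=np.array(c['R']);d=R.T@np.array([(u-c['cx'])/f,(v-c['cy'])/f,1]);return -R.T@np.array(c['t']),d/np.linalg.norm(d)
def plane(n,u,v,z):
    o,d=ray(n,u,v);return o+d*(z-o[2])/d[2]
def tri(p1,p2): # top px, scene px
    o1,d1=ray('top',*p1);o2,d2=ray('scene',*p2)
    s=np.linalg.lstsq(np.c_[d1,-d2],o2-o1,rcond=None)[0];a=o1+d1*s[0];b=o2+d2*s[1];return (a+b)/2,np.linalg.norm(a-b)
def proj(n,X):
    c,f=cam(n);p=np.array(c['R'])@np.array(X)+c['t'];return f*p[0]/p[2]+c['cx'],f*p[1]/p[2]+c['cy']
def crop(n,u0,v0,w,h,k,fn):
    f=grab_frame(n)[v0:v0+h,u0:u0+w,::-1];cv2.imwrite('pics/'+fn,cv2.resize(f,None,fx=k,fy=k,interpolation=cv2.INTER_CUBIC))
E
python3 - <<'E'
from h import *
crop('top',140,140,190,140,4,'ctop.png');crop('scene',205,160,190,140,4,'cscene.png')
for n in('top','scene'):
    grab_frame(n)
    for m in finder.masks_of('mug',n)[:1]:
        ys,xs=np.where(m['pixels']);print(n,xs.min(),xs.max(),ys.min(),ys.max())
    for m in finder.masks_of('board',n)[:6]:
        c=max(cv2.findContours(m['pixels'].astype('uint8'),0,1)[0],key=len);h=cv2.convexHull(c)[:,0].astype(float)
        w=np.array([plane(n,u,v,.01)[:2] for u,v in h],np.float32);print('board',n,m['location'],cv2.minEnclosingCircle(w))
E
```

```text
top 255 261 202 209
board top [276.0, 106.9] ((0.276142418384552, 0.48968762159347534), 0.08335462212562561)
board top [277.5, 183.3] ((0.2722427248954773, 0.2760698199272156), 0.0626625046133995)
board top [156.2, 178.5] ((0.6390617489814758, 0.3010895252227783), 0.05879044532775879)
board top [213.4, 170.5] ((0.4662955403327942, 0.3021797835826874), 0.0840999111533165)
board top [201.2, 106.2] ((0.506606936454773, 0.5123507380485535), 0.08284113556146622)
scene 218 242 120 154
board scene [277.4, 331.7] ((0.4704608917236328, 0.3040425777435303), 0.08328444510698318)
board scene [238.8, 376.4] ((0.27618715167045593, 0.27662786841392517), 0.06572165340185165)
board scene [296.4, 425.7] ((0.2792550027370453, 0.4911484122276306), 0.08539674431085587)
board scene [342.2, 362.1] ((0.5076586008071899, 0.5137173533439636), 0.08384908735752106)
board scene [293.5, 266.1] ((0.6413162350654602, 0.30522653460502625), 0.06095930188894272)
```

View pics/ctop.png

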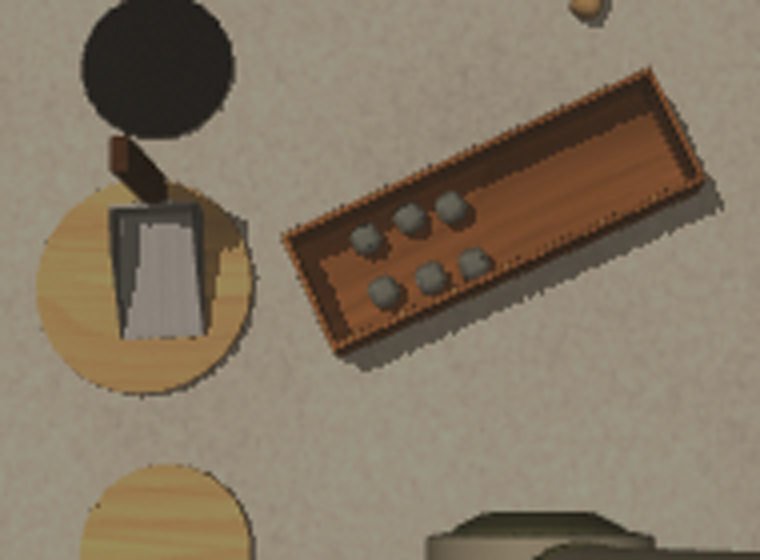

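View pics/cscene.png

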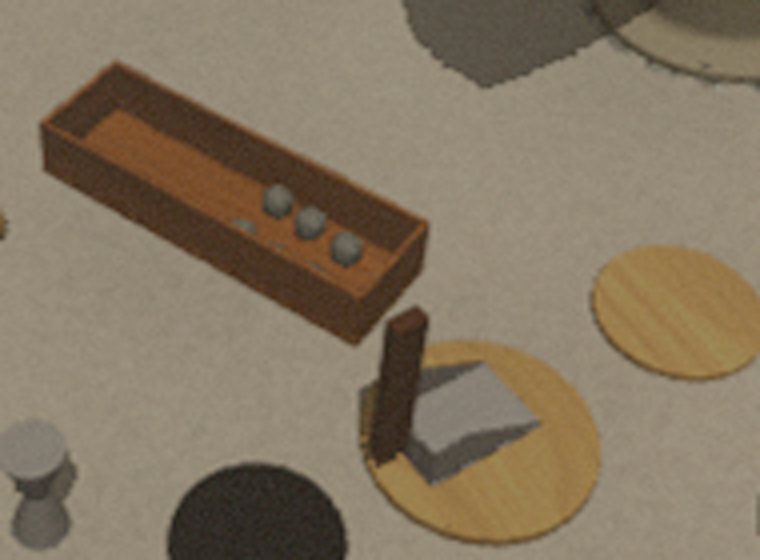

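```bash
python3 - <<'E'
from h import *
np.set_printoptions(precision=4,suppress=True)
T=lambda x,y:((x+.5)/4-.5+140,(y+.5)/4-.5+140)
S=lambda x,y:((x+.5)/4-.5+205,(y+.5)/4-.5+160)
print('cams',ray('top',0,0)[0],ray('scene',0,0)[0])
for nm,a,b in[('handle',(119,154),(407,317)),('lipR?',(121,339),(540,423)),('lipL',(207,338),(485,362)),
 ('tr+y hi x',(284,237),(357,297)),('tr+y lo x',(338,355),(428,224)),('tr-y lo',(705,183),(116,63)),('tr-y hi',(649,69),(42,125))]:
    print(nm,*tri(T(*a),S(*b)))
print('mug rim',*tri((387.5,213),(231.3,128.5)),plane('top',387.5,213,.095),plane('scene',231.3,128.5,.095))
print('handle@.16',plane('top',*T(119,154),.16),plane('scene',*S(407,317),.16))
for p in[(121,339),(207,338)]:print('lip@.012',plane('top',*T(*p),.012))
for p in[(540,423),(485,362)]:print('lip sc',plane('scene',*S(*p),.012))
for p in[(284,237),(338,355),(705,183),(649,69)]:print('tray',plane('top',*T(*p),.055))
for p in[(367,239),(410,218),(453,208),(386,292),(431,278),(474,263)]:print('stone',plane('top',*T(*p),.018))
for p in[(557,297),(603,197),(430,213),(306,170)]:print('hndl/dec/mud/jig',plane('top',p[0]/1.5,p[1]/1.5,.05))
E
```

```text
cams [0.2964 0.041  1.2698] [0.9085 0.7533 0.8645]
handle [0.5359 0.2927 0.1599] 0.0007301401198407999
lipR? [0.4265 0.3162 0.0117] 0.0012533372444317483
lipL [0.4285 0.2529 0.0076] 0.00027239752244654356
tr+y hi x [0.4999 0.1918 0.0525] 0.0024867904417905677
tr+y lo x [0.4143 0.1504 0.0464] 0.00038349503116693343
tr-y lo [ 0.5458 -0.1147  0.05  ] 0.0011850521971814298
tr-y hi [ 0.6298 -0.0729  0.0516] 0.001381715837769749
mug rim [ 0.4635 -0.3082  0.0909] 0.003294151881597284 [ 0.4616 -0.306   0.095 ] [ 0.467 -0.304  0.095]
handle@.16 [0.5356 0.2929 0.16  ] [0.5362 0.2925 0.16  ]
lip@.012 [0.426  0.3166 0.012 ]
lip@.012 [0.4281 0.2521 0.012 ]
lip sc [0.4272 0.316  0.012 ]
lip sc [0.4308 0.2555 0.012 ]
tray [0.4985 0.1922 0.055 ]
tray [0.4133 0.1498 0.055 ]
tray [ 0.5443 -0.1137  0.055 ]
tray [ 0.6294 -0.0729  0.055 ]
stone [0.5043 0.1344 0.018 ]
stone [0.5209 0.1025 0.018 ]
stone [0.5292 0.0704 0.018 ]
stone [0.4646 0.1189 0.018 ]
stone [0.4758 0.0856 0.018 ]
stone [0.4877 0.0538 0.018 ]
hndl/dec/mud/jig [ 0.5109 -0.2744  0.05  ]
hndl/dec/mud/jig [ 0.7145 -0.3713  0.05  ]
hndl/dec/mud/jig [ 0.676 -0.028  0.05 ]
hndl/dec/mud/jig [0.763  0.2239 0.05  ]
```

The crops confirm it. The scoop stands on the large bamboo board (top crop centre ~(147,288), radius 83 mm); the other bamboo board measures 63 mm. Next I'll plan the approach.

```bash
cat > plan.py <<'E'
import json,numpy as np
from scipy.spatial.transform import Rotation as Ro
from workcell import bot
def ori(h,p=0): # heading deg of tool x (=scoop x), pitch lip-up deg
    return Ro.from_euler('z',h,degrees=True)*Ro.from_euler('x',180,degrees=True)*Ro.from_euler('y',p,degrees=True)
def now():
    o=bot.observe();q=o['orientation'];return np.array(o['position']),Ro.from_quat([q[1],q[2],q[3],q[0]])
def grip2tcp(scoop_pt,h,p,local=(0,0,0),go=.0187): # TCP such that scoop-local point sits at scoop_pt
    R=ori(h,p); d=np.array([-.0585,0,.115])-np.array(local) # scoop axes -> tool: x, -y, -z
    return np.array(scoop_pt)+R.apply([d[0],-d[1],-d[2]])+R.apply([0,0,go])
def leg(st,pos,R,hand,rows,dec=2,calls=None):
    p,Q=st;pos=np.array(pos);n=calls or 1
    while True:
        out=[];cp,cQ=p,Q;rv=(Q.inv()*R).as_rotvec();ok=True
        for k in range(1,n+1):
            tp=p+(pos-p)*k/n;tR=Q*Ro.from_rotvec(rv*k/n)
            t=np.round(cQ.inv().apply(tp-cp)/.08,dec);w=np.round((cQ.inv()*tR).as_rotvec()/(np.pi/4),dec)
            ok&=max(abs(t).max(),abs(w).max())<=1
            out.append((t,w));cp=cp+cQ.apply(t*.08);cQ=cQ*Ro.from_rotvec(w*np.pi/4)
        if ok:break
        n+=1
    for t,w in out:print('T',(t+0.).tolist(),'W',(w+0.).tolist(),'hand',hand,'rows',rows)
    print('  ->',cp.round(4));return cp,cQ
E
python3 - <<'E'
from plan import *
s=now();s=leg(s,(.536,.2927,.215),ori(184.1),-1,4)
s=leg(s,(.536,.2927,.1063),ori(184.1),-1,6,3)
E
```

```text
T [0.62, -0.7, 0.02] W [0.0, 0.0, -0.31] hand -1 rows 4
T [0.77, -0.54, 0.03] W [0.0, 0.0, -0.32] hand -1 rows 4
T [0.87, -0.33, 0.02] W [0.0, 0.0, -0.31] hand -1 rows 4
T [0.93, -0.1, 0.03] W [0.0, 0.0, -0.32] hand -1 rows 4
T [0.93, 0.13, 0.02] W [0.0, 0.0, -0.31] hand -1 rows 4
T [0.87, 0.35, 0.03] W [0.0, 0.0, -0.32] hand -1 rows 4
T [0.75, 0.55, 0.02] W [0.0, 0.0, -0.31] hand -1 rows 4
T [0.6, 0.72, 0.03] W [0.0, 0.0, -0.31] hand -1 rows 4
T [0.41, 0.84, 0.02] W [0.0, 0.0, -0.32] hand -1 rows 4
T [0.18, 0.92, 0.03] W [0.0, 0.0, -0.31] hand -1 rows 4
T [-0.04, 0.93, 0.02] W [0.0, 0.0, -0.32] hand -1 rows 4
T [-0.27, 0.9, 0.03] W [0.0, 0.0, -0.31] hand -1 rows 4
  -> [0.536  0.2928 0.2147]
T [0.0, -0.001, 0.678] W [0.0, 0.0, -0.001] hand -1 rows 6
T [0.0, 0.0, 0.677] W [0.0, 0.0, -0.001] hand -1 rows 6
  -> [0.536  0.2927 0.1063]
```

{"fn": "drive_tool", "kwargs": {"series": [{"hand":-1,"translation":[0.31,-0.35,0.01],"twist":[0,0,-0.16]},{"hand":-1,"translation":[0.62,-0.7,0.02],"twist":[0,0,-0.31]},{"hand":-1,"translation":[0.62,-0.7,0.02],"twist":[0,0,-0.31]},{"hand":-1,"translation":[0.62,-0.7,0.02],"twist":[0,0,-0.31]}]}}

```text
t: 1.63
position: [0.165, -0.4412, 0.2376]
orientation: [0.0, 0.969, 0.245, -0.0]
force: [0.1, -0.9, 0.6]
grip_width: 0.0884
grasp_force: 0.0
```

{"fn": "drive_tool", "kwargs": {"series": [{"hand":-1,"translation":[0.38,-0.27,0.02],"twist":[0,0,-0.16]},{"hand":-1,"translation":[0.77,-0.54,0.03],"twist":[0,0,-0.32]},{"hand":-1,"translation":[0.77,-0.54,0.03],"twist":[0,0,-0.32]},{"hand":-1,"translation":[0.77,-0.54,0.03],"twist":[0,0,-0.32]}]}}

```text
t: 1.97
position: [0.1985, -0.3749, 0.2351]
orientation: [0.001, 0.931, 0.364, -0.0]
force: [-0.4, -1.1, 0.8]
grip_width: 0.0882
grasp_force: 0.0
```

{"fn": "drive_tool", "kwargs": {"series": [{"hand":-1,"translation":[0.43,-0.16,0.01],"twist":[0,0,-0.16]},{"hand":-1,"translation":[0.87,-0.33,0.02],"twist":[0,0,-0.31]},{"hand":-1,"translation":[0.87,-0.33,0.02],"twist":[0,0,-0.31]},{"hand":-1,"translation":[0.87,-0.33,0.02],"twist":[0,0,-0.31]}]}}

```text
t: 2.3
position: [0.2316, -0.3087, 0.2335]
orientation: [0.001, 0.88, 0.474, -0.0]
force: [0.2, -0.5, 0.1]
grip_width: 0.0883
grasp_force: 0.0
```

{"fn": "drive_tool", "kwargs": {"series": [{"hand":-1,"translation":[0.46,-0.05,0.02],"twist":[0,0,-0.16]},{"hand":-1,"translation":[0.93,-0.1,0.03],"twist":[0,0,-0.32]},{"hand":-1,"translation":[0.93,-0.1,0.03],"twist":[0,0,-0.32]},{"hand":-1,"translation":[0.93,-0.1,0.03],"twist":[0,0,-0.32]}]}}

```text
t: 2.63
position: [0.2659, -0.2424, 0.231]
orientation: [0.0, 0.814, 0.581, -0.0]
force: [0.2, -0.0, 0.1]
grip_width: 0.088
grasp_force: 0.0
```

{"fn": "drive_tool", "kwargs": {"series": [{"hand":-1,"translation":[0.46,0.07,0.01],"twist":[0,0,-0.16]},{"hand":-1,"translation":[0.93,0.13,0.02],"twist":[0,0,-0.31]},{"hand":-1,"translation":[0.93,0.13,0.02],"twist":[0,0,-0.31]},{"hand":-1,"translation":[0.93,0.13,0.02],"twist":[0,0,-0.31]}]}}

```text
t: 2.97
position: [0.3, -0.1755, 0.2293]
orientation: [0.0, 0.738, 0.675, -0.0]
force: [-0.5, -0.4, 1.0]
grip_width: 0.0882
grasp_force: 0.0
```

{"fn": "drive_tool", "kwargs": {"series": [{"hand":-1,"translation":[0.43,0.18,0.02],"twist":[0,0,-0.16]},{"hand":-1,"translation":[0.87,0.35,0.03],"twist":[0,0,-0.32]},{"hand":-1,"translation":[0.87,0.35,0.03],"twist":[0,0,-0.32]},{"hand":-1,"translation":[0.87,0.35,0.03],"twist":[0,0,-0.32]}]}}

```text
t: 3.3
position: [0.334, -0.1087, 0.2268]
orientation: [0.0, 0.647, 0.762, -0.0]
force: [0.5, 0.1, -0.1]
grip_width: 0.0886
grasp_force: 0.0
```

{"fn": "drive_tool", "kwargs": {"series": [{"hand":-1,"translation":[0.37,0.27,0.01],"twist":[0,0,-0.16]},{"hand":-1,"translation":[0.75,0.55,0.02],"twist":[0,0,-0.31]},{"hand":-1,"translation":[0.75,0.55,0.02],"twist":[0,0,-0.31]},{"hand":-1,"translation":[0.75,0.55,0.02],"twist":[0,0,-0.31]}]}}

```text
t: 3.63
position: [0.3675, -0.0426, 0.225]
orientation: [0.0, 0.55, 0.835, -0.0]
force: [-0.2, -0.6, 0.1]
grip_width: 0.0879
grasp_force: 0.0
```

{"fn": "drive_tool", "kwargs": {"series": [{"hand":-1,"translation":[0.3,0.36,0.02],"twist":[0,0,-0.16]},{"hand":-1,"translation":[0.6,0.72,0.03],"twist":[0,0,-0.31]},{"hand":-1,"translation":[0.6,0.72,0.03],"twist":[0,0,-0.31]},{"hand":-1,"translation":[0.6,0.72,0.03],"twist":[0,0,-0.31]}]}}

```text
t: 3.97
position: [0.4013, 0.024, 0.2225]
orientation: [-0.0, 0.445, 0.895, -0.0]
force: [0.1, -1.3, 0.1]
grip_width: 0.0882
grasp_force: 0.0
```

{"fn": "drive_tool", "kwargs": {"series": [{"hand":-1,"translation":[0.2,0.42,0.01],"twist":[0,0,-0.16]},{"hand":-1,"translation":[0.41,0.84,0.02],"twist":[0,0,-0.32]},{"hand":-1,"translation":[0.41,0.84,0.02],"twist":[0,0,-0.32]},{"hand":-1,"translation":[0.41,0.84,0.02],"twist":[0,0,-0.32]}]}}

```text
t: 4.3
position: [0.4349, 0.0906, 0.2209]
orientation: [-0.0, 0.33, 0.944, -0.0]
force: [-0.6, 0.2, 0.5]
grip_width: 0.0879
grasp_force: 0.0
```

{"fn": "drive_tool", "kwargs": {"series": [{"hand":-1,"translation":[0.09,0.46,0.02],"twist":[0,0,-0.16]},{"hand":-1,"translation":[0.18,0.92,0.03],"twist":[0,0,-0.31]},{"hand":-1,"translation":[0.18,0.92,0.03],"twist":[0,0,-0.31]},{"hand":-1,"translation":[0.18,0.92,0.03],"twist":[0,0,-0.31]}]}}

```text
t: 4.63
position: [0.4692, 0.1572, 0.2184]
orientation: [-0.0, 0.213, 0.977, -0.0]
force: [0.2, -0.3, -0.3]
grip_width: 0.0885
grasp_force: 0.0
```

{"fn": "drive_tool", "kwargs": {"series": [{"hand":-1,"translation":[-0.02,0.46,0.01],"twist":[0,0,-0.16]},{"hand":-1,"translation":[-0.04,0.93,0.02],"twist":[0,0,-0.32]},{"hand":-1,"translation":[-0.04,0.93,0.02],"twist":[0,0,-0.32]},{"hand":-1,"translation":[-0.04,0.93,0.02],"twist":[0,0,-0.32]}]}}

```text
t: 4.97
position: [0.5027, 0.2237, 0.2168]
orientation: [-0.0, 0.089, 0.996, -0.0]
force: [0.4, -0.4, -0.3]
grip_width: 0.0881
grasp_force: 0.0
```

{"fn": "drive_tool", "kwargs": {"series": [{"hand":-1,"translation":[-0.13,0.45,0.02],"twist":[0,0,-0.16]},{"hand":-1,"translation":[-0.27,0.9,0.03],"twist":[0,0,-0.31]},{"hand":-1,"translation":[-0.27,0.9,0.03],"twist":[0,0,-0.31]},{"hand":-1,"translation":[-0.27,0.9,0.03],"twist":[0,0,-0.31]},{"hand":-1,"translation":[-0.27,0.9,0.03],"twist":[0,0,-0.31]}]}}

```text
t: 5.38
position: [0.536, 0.2903, 0.215]
orientation: [-0.0, -0.033, 0.999, -0.0]
force: [0.5, -0.8, 0.3]
grip_width: 0.0882
grasp_force: 0.0
```

{"fn": "drive_tool", "kwargs": {"series": [{"hand":-1,"translation":[0,0,0.17],"twist":[0,0,0]},{"hand":-1,"translation":[0,0,0.34],"twist":[0,0,0]},{"hand":-1,"translation":[0,0,0.51],"twist":[0,0,0]},{"hand":-1,"translation":[0,0,0.678],"twist":[0,0,0]}]}}

```text
t: 5.72
position: [0.5359, 0.2905, 0.1608]
orientation: [0.0, -0.033, 0.999, -0.0]
force: [0.4, 0.6, 0.1]
grip_width: 0.0878
grasp_force: 0.0
```

{"fn": "drive_tool", "kwargs": {"series": [{"hand":-1,"translation":[0,0,0.17],"twist":[0,0,0]},{"hand":-1,"translation":[0,0,0.34],"twist":[0,0,0]},{"hand":-1,"translation":[0,0,0.51],"twist":[0,0,0]},{"hand":-1,"translation":[0,0,0.678],"twist":[0,0,0]},{"hand":-1,"translation":[0,0,0.678],"twist":[0,0,0]}]}}

```text
t: 6.13
position: [0.5349, 0.2903, 0.1046]
orientation: [-0.002, -0.033, 0.999, -0.001]
force: [0.1, -0.4, -0.4]
grip_width: 0.0882
grasp_force: 0.0
```

{"fn": "drive_tool", "kwargs": {"series": [{"hand":1,"translation":[0,0,0],"twist":[0,0,0]},{"hand":1,"translation":[0,0,0],"twist":[0,0,0]},{"hand":1,"translation":[0,0,0],"twist":[0,0,0]},{"hand":1,"translation":[0,0,0],"twist":[0,0,0]},{"hand":1,"translation":[0,0,0],"twist":[0,0,0]},{"hand":1,"translation":[0,0,0],"twist":[0,0,0]},{"hand":1,"translation":[0,0,0],"twist":[0,0,0]},{"hand":1,"translation":[0,0,0],"twist":[0,0,0]},{"hand":1,"translation":[0,0,0],"twist":[0,0,0]}]}}

```text
t: 6.88
position: [0.536, 0.2928, 0.1063]
orientation: [0.0, -0.035, 0.999, -0.0]
force: [0.6, 0.2, 0.8]
grip_width: 0.0301
grasp_force: 0.0
```

{"fn": "drive_tool", "kwargs": {"series": [{"hand":1,"translation":[0,0,-0.1],"twist":[0,0,0]},{"hand":1,"translation":[0,0,-0.3],"twist":[0,0,0]},{"hand":1,"translation":[0,0,-0.5],"twist":[0,0,0]},{"hand":1,"translation":[0,0,-0.7],"twist":[0,0,0]},{"hand":1,"translation":[0,0,-0.9],"twist":[0,0,0]},{"hand":1,"translation":[0,0,-1],"twist":[0,0,0]},{"hand":1,"translation":[0,0,-1],"twist":[0,0,0]}]}}

```text
t: 7.47
position: [0.5366, 0.293, 0.1882]
orientation: [0.002, -0.035, 0.999, 0.0]
force: [-0.5, 0.5, -1.7]
grip_width: 0.014
grasp_force: 30.0
```

```bash
python3 - <<'E'
from h import *
from plan import *
p,Q=now();print(bot.observe()['position'],Q.as_euler('zyx',degrees=True),bot.observe()['wrist_torque'])
R=ori(184.1)
def sp(l): # predicted world pt of scoop local pt
    return p+Q.apply([0,0,-.0187])+Q.apply([l[0]+.0585,-l[1],-(l[2]-.115)])
for l in[(.05,.032,0),(.05,-.032,0),(-.046,.032,.036),(-.046,-.032,.036)]:
    X=sp(l);print(l,X.round(4),np.round(proj('scene',X),1),((np.array(proj('scene',X))-[255,175]+.5)*4-.5).round(0))
crop('scene',255,175,150,120,4,'lift.png')
E
```

```text
[0.53662379 0.29301826 0.18824368] [ 175.97744861    0.18173959 -179.94380857] [ 0.07862822 -0.21085504 -0.01456838]
(0.05, 0.032, 0) [0.4309 0.2536 0.0916] [329.3 231.3] [299. 227.]
(0.05, -0.032, 0) [0.4265 0.3174 0.0916] [345.  247.5] [361. 291.]
(-0.046, 0.032, 0.036) [0.5266 0.2603 0.1279] [301.5 236.8] [187. 249.]
(-0.046, -0.032, 0.036) [0.5221 0.3241 0.1279] [317.1 254.3] [250. 319.]
```

View pics/lift.png

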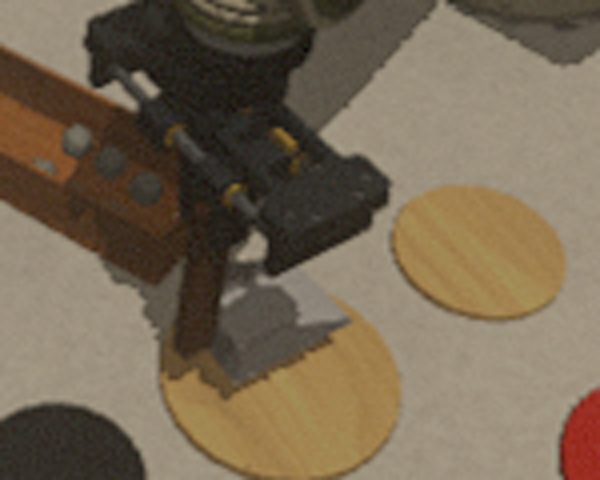

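The fingers were still closing when the lift began, so they hold the handle too high: the lip corner shows at crop (350,321) instead of (361,291). I'll measure that, put the scoop down and regrip.

```bash
python3 - <<'E'
from h import *
u,v=350.5/4-.5+255,321.5/4-.5+175
for z in(.06,.065,.07,.075,.08):print(z,plane('scene',u,v,z))
for z in(.06,.07,.08):print(z,np.round(proj('scene',(.4265,.3174,z)),1),u,v)
E
```

```text
0.06 [0.42838587 0.31622307 0.06      ]
0.065 [0.43136995 0.31893975 0.065     ]
0.07 [0.43435402 0.32165644 0.07      ]
0.075 [0.4373381  0.32437312 0.075     ]
0.08 [0.44032218 0.32708981 0.08      ]
0.06 [343.  254.9] 342.125 254.875
0.07 [343.6 252.6] 342.125 254.875
0.08 [344.2 250.2] 342.125 254.875
```

{"fn": "drive_tool", "kwargs": {"series": [{"hand":1,"translation":[0,0,0.15],"twist":[0,0,0]},{"hand":1,"translation":[0,0,0.3],"twist":[0,0,0]},{"hand":1,"translation":[0,0,0.42],"twist":[0,0,0]},{"hand":1,"translation":[0,0,0.5],"twist":[0,0,0]},{"hand":1,"translation":[0,0,0.56],"twist":[0,0,0]},{"hand":1,"translation":[0,0,0.6],"twist":[0,0,0]},{"hand":1,"translation":[0,0,0.61],"twist":[0,0,0]},{"hand":1,"translation":[0,0,0.61],"twist":[0,0,0]}]}}

```text
t: 8.18
position: [0.5361, 0.2928, 0.1376]
orientation: [0.0, -0.035, 0.999, 0.0]
force: [-0.3, -0.1, -1.3]
grip_width: 0.0143
grasp_force: 30.0
```

{"fn": "drive_tool", "kwargs": {"series": [{"hand":0.3,"translation":[0,0,0],"twist":[0,0,0]},{"hand":0.3,"translation":[0,0,0],"twist":[0,0,0]},{"hand":0.3,"translation":[0,0,0],"twist":[0,0,0]},{"hand":0.3,"translation":[0,0,0],"twist":[0,0,0]},{"hand":0.3,"translation":[0,0,0.13],"twist":[0,0,0]},{"hand":0.3,"translation":[0,0,0.26],"twist":[0,0,0]},{"hand":0.3,"translation":[0,0,0.39],"twist":[0,0,0]},{"hand":0.3,"translation":[0,0,0.39],"twist":[0,0,0]}]}}

```text
t: 8.85
position: [0.5348, 0.2923, 0.1031]
orientation: [-0.002, -0.035, 0.999, -0.001]
force: [-0.4, 0.7, -0.9]
grip_width: 0.0308
grasp_force: 0.0
```

```bash
python3 - <<'E'
from h import *
from plan import *
p,Q=now();print(p,bot.observe()['grip_width'],bot.observe()['force'])
crop('scene',255,175,150,120,4,'regrip.png')
l=[(.05,.032,0),(.05,-.032,0)]
for a in l:
    X=p+Q.apply([a[0]+.0585,-a[1],-(a[2]-.115)-.0187]);print(X.round(4),((np.array(proj('scene',X))-[255,175]+.5)*4-.5).round(0))
E
```

```text
[0.53478247 0.29233436 0.10309943] 0.03080671707459911 [-0.44452982  0.7424497  -0.92014753]
[0.4283 0.2527 0.0073] [285. 302.]
[0.4239 0.3165 0.0073] [343. 366.]
```

View pics/regrip.png

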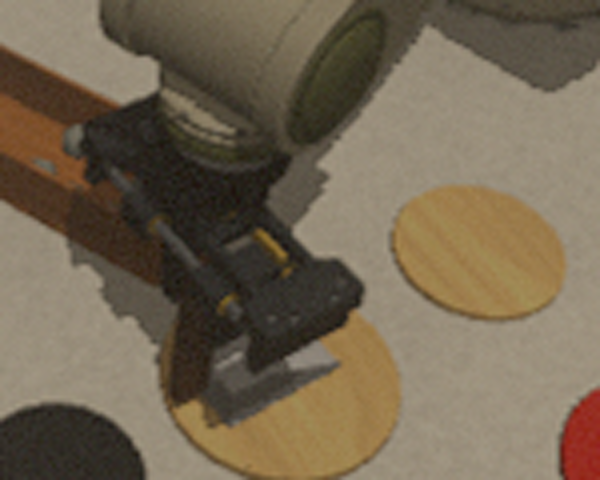

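The scoop stands on the board, with its lip corner at (340,363) as predicted. This time I'll close fully before lifting.

{"fn": "drive_tool", "kwargs": {"series": [{"hand":1,"translation":[0,0,0],"twist":[0,0,0]},{"hand":1,"translation":[0,0,0],"twist":[0,0,0]},{"hand":1,"translation":[0,0,0],"twist":[0,0,0]},{"hand":1,"translation":[0,0,0],"twist":[0,0,0]},{"hand":1,"translation":[0,0,0],"twist":[0,0,0]},{"hand":1,"translation":[0,0,0],"twist":[0,0,0]},{"hand":1,"translation":[0,0,0],"twist":[0,0,0]},{"hand":1,"translation":[0,0,0],"twist":[0,0,0]}]}}

```text
t: 9.57
position: [0.5363, 0.2929, 0.1067]
orientation: [0.0, -0.035, 0.999, 0.0]
force: [0.5, -0.2, 4.5]
grip_width: 0.0137
grasp_force: 30.0
```

```bash
python3 - <<'E'
from plan import *
s=now();print(s[0],bot.observe()['force'])
c=np.array([.5215,.0388]);ex=np.array([.896,.444]);ey=np.array([-.444,.896])
def W(x,y,z):return np.r_[c+ex*x+ey*y,z]
h=116.4
s=leg(s,s[0]+[0,0,.09],s[1],1,7)
print('over');s=leg(s,grip2tcp(W(.0025,-.056,.1),h,0),ori(h),1,5)
print('down');s=leg(s,grip2tcp(W(.0025,-.056,.011),h,0),ori(h),1,6,2,2)
E
```

```text
[0.53628228 0.29288553 0.10669347] [ 0.54940367 -0.18677037  4.47722453]
T [0.0, 0.0, -0.56] W [0.0, 0.0, 0.0] hand 1 rows 7
T [0.0, 0.0, -0.56] W [0.0, 0.0, 0.0] hand 1 rows 7
  -> [0.5362 0.2929 0.1963]
over
T [-0.03, -0.89, 0.0] W [0.0, 0.0, 0.3] hand 1 rows 5
T [-0.25, -0.86, 0.0] W [0.0, 0.0, 0.3] hand 1 rows 5
T [-0.43, -0.79, 0.0] W [0.0, 0.0, 0.3] hand 1 rows 5
T [-0.61, -0.65, 0.0] W [0.0, 0.0, 0.3] hand 1 rows 5
T [-0.74, -0.5, 0.0] W [0.0, 0.0, 0.3] hand 1 rows 5
  -> [ 0.5747 -0.0626  0.1962]
down
T [0.0, 0.0, 0.56] W [0.0, 0.0, 0.0] hand 1 rows 6
T [0.0, 0.0, 0.55] W [0.0, 0.0, 0.0] hand 1 rows 6
  -> [ 0.5748 -0.0626  0.1074]
```

{"fn": "drive_tool", "kwargs": {"series": [{"hand":1,"translation":[0,0,-0.15],"twist":[0,0,0]},{"hand":1,"translation":[0,0,-0.35],"twist":[0,0,0]},{"hand":1,"translation":[0,0,-0.6],"twist":[0,0,0]},{"hand":1,"translation":[0,0,-0.85],"twist":[0,0,0]},{"hand":1,"translation":[0,0,-1],"twist":[0,0,0]}]}}

```text
t: 9.98
position: [0.5362, 0.2929, 0.1888]
orientation: [0.001, -0.035, 0.999, 0.0]
force: [-0.3, -0.0, -1.9]
grip_width: 0.0135
grasp_force: 30.0
```

{"fn": "drive_tool", "kwargs": {"series": [{"hand":1,"translation":[0,0,-0.12],"twist":[0,0,0]},{"hand":1,"translation":[0,0,-0.12],"twist":[0,0,0]}]}}

```text
t: 10.15
position: [0.5365, 0.293, 0.198]
orientation: [0.001, -0.035, 0.999, 0.0]
force: [0.4, 0.1, -1.8]
grip_width: 0.0139
grasp_force: 30.0
```

{"fn": "drive_tool", "kwargs": {"series": [{"hand":1,"translation":[-0.01,-0.22,0],"twist":[0,0,0.08]},{"hand":1,"translation":[-0.02,-0.45,0],"twist":[0,0,0.15]},{"hand":1,"translation":[-0.03,-0.67,0],"twist":[0,0,0.22]},{"hand":1,"translation":[-0.03,-0.89,0],"twist":[0,0,0.3]}]}}

```text
t: 10.48
position: [0.543, 0.2211, 0.1948]
orientation: [-0.001, 0.084, 0.996, -0.0]
force: [0.5, 0.2, -2.1]
grip_width: 0.0138
grasp_force: 30.0
```

{"fn": "drive_tool", "kwargs": {"series": [{"hand":1,"translation":[-0.06,-0.22,0],"twist":[0,0,0.08]},{"hand":1,"translation":[-0.12,-0.43,0],"twist":[0,0,0.15]},{"hand":1,"translation":[-0.18,-0.65,0],"twist":[0,0,0.22]},{"hand":1,"translation":[-0.25,-0.86,0],"twist":[0,0,0.3]}]}}

```text
t: 10.82
position: [0.5513, 0.1498, 0.1949]
orientation: [-0.001, 0.201, 0.98, -0.0]
force: [0.0, -0.7, -1.4]
grip_width: 0.014
grasp_force: 30.0
```

{"fn": "drive_tool", "kwargs": {"series": [{"hand":1,"translation":[-0.11,-0.2,0],"twist":[0,0,0.08]},{"hand":1,"translation":[-0.22,-0.4,0],"twist":[0,0,0.15]},{"hand":1,"translation":[-0.33,-0.6,0],"twist":[0,0,0.22]},{"hand":1,"translation":[-0.43,-0.79,0],"twist":[0,0,0.3]}]}}

```text
t: 11.15
position: [0.5584, 0.0782, 0.1949]
orientation: [-0.001, 0.314, 0.949, -0.0]
force: [-0.2, -0.7, -1.8]
grip_width: 0.0137
grasp_force: 30.0
```

{"fn": "drive_tool", "kwargs": {"series": [{"hand":1,"translation":[-0.15,-0.16,0],"twist":[0,0,0.08]},{"hand":1,"translation":[-0.3,-0.32,0],"twist":[0,0,0.15]},{"hand":1,"translation":[-0.45,-0.48,0],"twist":[0,0,0.22]},{"hand":1,"translation":[-0.61,-0.65,0],"twist":[0,0,0.3]}]}}

```text
t: 11.48
position: [0.5667, 0.0077, 0.1949]
orientation: [-0.001, 0.424, 0.906, -0.0]
force: [0.2, -0.3, -1.4]
grip_width: 0.0137
grasp_force: 30.0
```

{"fn": "drive_tool", "kwargs": {"series": [{"hand":1,"translation":[-0.2,-0.14,0],"twist":[0,0,0.08]},{"hand":1,"translation":[-0.4,-0.27,0],"twist":[0,0,0.15]},{"hand":1,"translation":[-0.57,-0.39,0],"twist":[0,0,0.22]},{"hand":1,"translation":[-0.7,-0.47,0],"twist":[0,0,0.28]},{"hand":1,"translation":[-0.74,-0.5,0],"twist":[0,0,0.3]},{"hand":1,"translation":[-0.74,-0.5,0],"twist":[0,0,0.3]},{"hand":1,"translation":[-0.74,-0.5,0],"twist":[0,0,0.3]}]}}

```text
t: 12.07
position: [0.5743, -0.0622, 0.1954]
orientation: [-0.001, 0.526, 0.851, -0.0]
force: [-0.1, 0.3, -1.7]
grip_width: 0.0137
grasp_force: 30.0
```

```bash
python3 - <<'E'
from h import *
from plan import *
o=bot.observe();p,Q=now();print(p,Q.as_euler('zyx',degrees=True),o['force'],o['wrist_torque'],o['t'])
for n,u0,v0 in(('top',200,130),('scene',200,140)):
  for a in [(.05,.032,0),(.05,-.032,0),(-.046,.032,.036)]:
    X=p+Q.apply([a[0]+.0585,-a[1],-(a[2]-.115)-.0187]);print(n,X.round(4),((np.array(proj(n,X))-[u0,v0]+.5)*4-.5).round(0))
a=grab_frame('top')[130:250,200:300];b=grab_frame('scene')[140:260,200:300]
cv2.imwrite('pics/over.png',cv2.resize(np.hstack([a,b])[:,:,::-1],None,fx=4,fy=4,interpolation=2))
E
```

```text
[ 0.57427724 -0.06216224  0.1953516 ] [-1.16594645e+02 -5.96131819e-02 -1.79966396e+02] [-0.0698773   0.34233451 -1.7390245 ] [-0.06875477 -0.13610356 -0.0097849 ] 12.0667
top [0.497  0.0206 0.0992] [281. 273.]
top [0.5542 0.0492 0.0991] [241. 193.]
top [ 0.54   -0.0653  0.1351] [409. 205.]
scene [0.497  0.0206 0.0992] [268. 180.]
scene [0.5542 0.0492 0.0991] [218. 228.]
scene [ 0.54   -0.0653  0.1351] [166.  94.]
```

View pics/over.png

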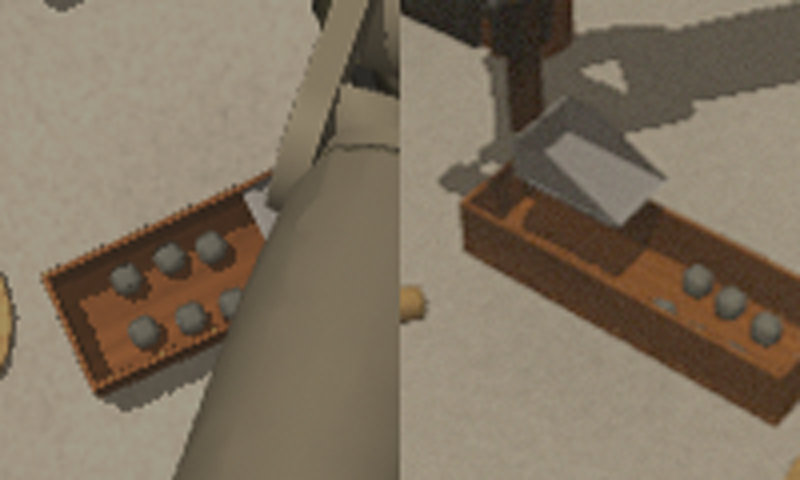

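{"fn": "drive_tool", "kwargs": {"series": [{"hand":1,"translation":[0,0,0.14],"twist":[0,0,0]},{"hand":1,"translation":[0,0,0.29],"twist":[0,0,0]},{"hand":1,"translation":[0,0,0.43],"twist":[0,0,0]},{"hand":1,"translation":[0,0,0.58],"twist":[0,0,0]},{"hand":1,"translation":[0,0,0.72],"twist":[0,0,0]},{"hand":1,"translation":[0,0,0.84],"twist":[0,0,0]},{"hand":1,"translation":[0,0,0.93],"twist":[0,0,0]},{"hand":1,"translation":[0,0,0.98],"twist":[0,0,0]},{"hand":1,"translation":[0,0,0.98],"twist":[0,0,0]},{"hand":1,"translation":[0,0,0.98],"twist":[0,0,0]},{"hand":1,"translation":[0,0,0.98],"twist":[0,0,0]}]}}

```text
t: 13.08
position: [0.5749, -0.0628, 0.118]
orientation: [0.001, 0.526, 0.85, 0.0]
force: [0.1, 0.3, -1.7]
grip_width: 0.014
grasp_force: 30.0
```

```bash
python3 - <<'E'
from plan import *
o=bot.observe();s=now();print(s[0],o['force'],o['wrist_torque'],o['t'])
c=np.array([.5215,.0388]);ex=np.array([.896,.444]);ey=np.array([-.444,.896])
def W(x,y,z):return np.r_[c+ex*x+ey*y,z]
h=116.4;L=(.05,0,0)
s=leg(s,grip2tcp(W(.0025,-.005,.0062),h,-2,L),ori(h,-2),1,8,3)
print('push');
for y in(.07,.125,.1405):s=leg(s,grip2tcp(W(.0025,y,.0062),h,-2,L),ori(h,-2),1,8,3)
E
```

```text
[ 0.57487748 -0.0627936   0.1180121 ] [ 0.07116563  0.34716627 -1.74671461] [-0.05562976 -0.10480275  0.00371971] 13.0833
T [0.058, -0.002, 0.147] W [0.001, -0.043, 0.003] hand 1 rows 8
  -> [ 0.5727 -0.0587  0.1062]
push
T [0.937, 0.001, -0.032] W [0.0, 0.0, 0.0] hand 1 rows 8
  -> [0.5394 0.0085 0.1062]
T [0.687, 0.0, -0.024] W [0.0, 0.0, 0.0] hand 1 rows 8
  -> [0.515  0.0578 0.1062]
T [0.194, 0.0, -0.007] W [0.0, 0.0, 0.0] hand 1 rows 8
  -> [0.5081 0.0717 0.1063]
```

{"fn": "drive_tool", "kwargs": {"series": [{"hand":1,"translation":[0.02,0,0.05],"twist":[0,-0.02,0]},{"hand":1,"translation":[0.04,0,0.1],"twist":[0,-0.03,0]},{"hand":1,"translation":[0.058,-0.002,0.13],"twist":[0,-0.043,0]},{"hand":1,"translation":[0.058,-0.002,0.147],"twist":[0,-0.043,0]},{"hand":1,"translation":[0.058,-0.002,0.147],"twist":[0,-0.043,0]},{"hand":1,"translation":[0.058,-0.002,0.147],"twist":[0,-0.043,0]}]}}

```text
t: 13.58
position: [0.5724, -0.0586, 0.1057]
orientation: [0.014, 0.526, 0.85, -0.009]
force: [-0.6, -0.1, -2.2]
grip_width: 0.0136
grasp_force: 30.0
```

{"fn": "drive_tool", "kwargs": {"series": [{"hand":1,"translation":[0.08,0,-0.003],"twist":[0,0,0]},{"hand":1,"translation":[0.16,0,-0.005],"twist":[0,0,0]},{"hand":1,"translation":[0.24,0,-0.008],"twist":[0,0,0]},{"hand":1,"translation":[0.32,0,-0.011],"twist":[0,0,0]},{"hand":1,"translation":[0.4,0,-0.014],"twist":[0,0,0]},{"hand":1,"translation":[0.48,0,-0.016],"twist":[0,0,0]},{"hand":1,"translation":[0.56,0,-0.019],"twist":[0,0,0]},{"hand":1,"translation":[0.64,0,-0.022],"twist":[0,0,0]},{"hand":1,"translation":[0.72,0,-0.025],"twist":[0,0,0]},{"hand":1,"translation":[0.8,0,-0.027],"twist":[0,0,0]},{"hand":1,"translation":[0.88,0,-0.03],"twist":[0,0,0]},{"hand":1,"translation":[0.937,0,-0.032],"twist":[0,0,0]}]}}

```text
t: 14.58
position: [0.5385, 0.0092, 0.1057]
orientation: [0.014, 0.526, 0.85, -0.009]
force: [-1.1, -0.8, -1.5]
grip_width: 0.0138
grasp_force: 30.0
```

```bash
python3 - <<'E'
from h import *
from plan import *
o=bot.observe();s=now();print(s[0],s[1].as_euler('zyx',degrees=True),o['force'],o['wrist_torque'],o['t'])
a=grab_frame('top')[130:250,200:300];b=grab_frame('scene')[140:260,200:330]
cv2.imwrite('pics/push.png',cv2.resize(np.hstack([a[:,:70],b])[:,:,::-1],None,fx=4,fy=4,interpolation=2))
E
```

```text
[0.53846059 0.00917604 0.10568275] [-116.52431916    0.85038646  178.27053825] [-1.09205478 -0.78882734 -1.52679131] [-0.25599261 -0.16132046  0.02351535] 14.5833
```

View pics/push.png

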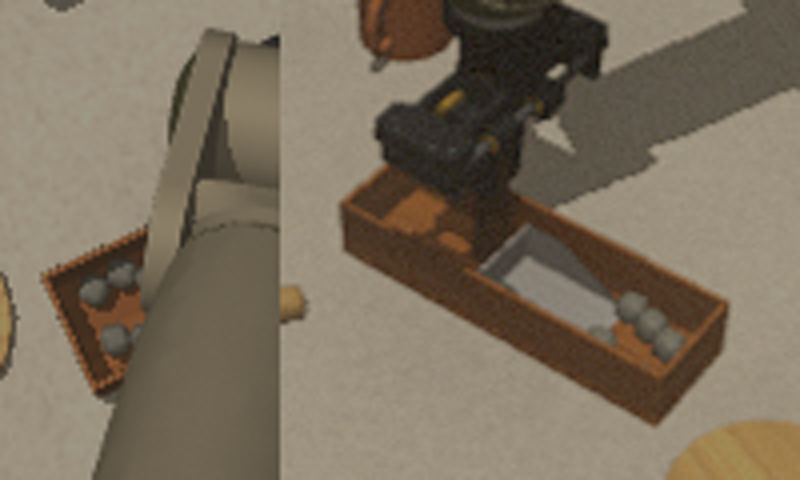

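{"fn": "drive_tool", "kwargs": {"series": [{"hand":1,"translation":[0.06,0,-0.002],"twist":[0,0,0]},{"hand":1,"translation":[0.12,0,-0.004],"twist":[0,0,0]},{"hand":1,"translation":[0.18,0,-0.006],"twist":[0,0,0]},{"hand":1,"translation":[0.24,0,-0.008],"twist":[0,0,0]},{"hand":1,"translation":[0.3,0,-0.01],"twist":[0,0,0]},{"hand":1,"translation":[0.36,0,-0.012],"twist":[0,0,0]},{"hand":1,"translation":[0.42,0,-0.014],"twist":[0,0,0]}]}}

```text
t: 15.27
position: [0.5236, 0.039, 0.1057]
orientation: [0.014, 0.526, 0.85, -0.009]
force: [0.5, -1.0, -3.2]
grip_width: 0.0135
grasp_force: 30.0
```

{"fn": "drive_tool", "kwargs": {"series": [{"hand":1,"translation":[0.05,0,-0.002],"twist":[0,0,0]},{"hand":1,"translation":[0.1,0,-0.004],"twist":[0,0,0]},{"hand":1,"translation":[0.15,0,-0.006],"twist":[0,0,0]},{"hand":1,"translation":[0.2,0,-0.008],"twist":[0,0,0]},{"hand":1,"translation":[0.267,0,-0.01],"twist":[0,0,0]},{"hand":1,"translation":[0.267,0,-0.01],"twist":[0,0,0]}]}}

```text
t: 15.77
position: [0.5136, 0.0585, 0.1057]
orientation: [0.014, 0.526, 0.851, -0.009]
force: [-0.5, -1.8, -3.4]
grip_width: 0.0135
grasp_force: 30.0
```

```bash
python3 - <<'E'
from h import *
from plan import *
o=bot.observe();s=now();print(s[0],s[1].as_euler('zyx',degrees=True),o['force'],o['wrist_torque'],o['t'])
for n in('scene','top'):
  grab_frame(n)
  for m in finder.masks_of('stone0',n):
    v,u=m['location'];print(n,round(m['conf'],2),u,v,m['pixels'].sum(),plane(n,u,v,.018)[:2].round(4))
E
```

```text
[0.51363769 0.05849195 0.10565526] [-116.55191837    0.80780263  178.27970541] [-0.45137944 -1.81113574 -3.35737625] [-0.31662933 -0.05428296  0.02789125] 15.7667
scene 0.61 297.3 223.7 46 [0.4538 0.1377]
scene 0.46 294.3 214.2 48 [0.4415 0.1001]
```

The vertical load rose by about 1.6 N, so stones are coming aboard. I'll finish the push.

{"fn": "drive_tool", "kwargs": {"series": [{"hand":1,"translation":[0.04,0,-0.001],"twist":[0,0,0]},{"hand":1,"translation":[0.08,0,-0.003],"twist":[0,0,0]},{"hand":1,"translation":[0.12,0,-0.004],"twist":[0,0,0]},{"hand":1,"translation":[0.16,0,-0.006],"twist":[0,0,0]},{"hand":1,"translation":[0.194,0,-0.007],"twist":[0,0,0]},{"hand":1,"translation":[0.194,0,-0.007],"twist":[0,0,0]},{"hand":1,"translation":[0.194,0,-0.007],"twist":[0,0,0]}]}}

```text
t: 16.55
position: [0.511, 0.0681, 0.1099]
orientation: [0.021, 0.525, 0.85, -0.009]
force: [2.5, -22.4, 22.5]
grip_width: 0.0136
grasp_force: 30.1
```

```bash
python3 - <<'E'
from h import *
from plan import *
o=bot.observe();s=now();print(s[0],s[1].as_euler('zyx',degrees=True),o['force'],o['wrist_torque'],o['t'])
b=grab_frame('scene')[150:250,220:350]
cv2.imwrite('pics/push2.png',cv2.resize(b[:,:,::-1],None,fx=5,fy=5,interpolation=2))
c=np.array([.5215,.0388]);ex=np.array([.896,.444]);ey=np.array([-.444,.896])
def W(x,y,z):return np.r_[c+ex*x+ey*y,z]
h=116.4;L=(.05,0,0)
s=leg(s,grip2tcp(W(.0025,.141,.012),h,6,L),ori(h,6),1,8,3)
s=leg(s,grip2tcp(W(.0025,.137,.035),h,15,L),ori(h,15),1,8,3)
s=leg(s,grip2tcp(W(.0025,.11,.16),h,15,L),ori(h,15),1,8,2)
E
```

```text
[0.51100936 0.06805359 0.10992723] [-116.55032406    1.45888678  177.8376803 ] [  2.52202224 -22.40753931  22.51754675] [-4.22630649 -0.02116185  0.15902382] 16.55
T [-0.09, -0.014, 0.173] W [0.007, 0.191, 0.004] hand 1 rows 8
  -> [0.5136 0.0606 0.0964]
T [-0.192, 0.0, -0.064] W [0.0, 0.2, 0.0] hand 1 rows 8
  -> [0.5206 0.0464 0.0999]
T [0.04, 0.0, -0.8] W [0.0, 0.0, 0.0] hand 1 rows 8
T [0.04, 0.0, -0.8] W [0.0, 0.0, 0.0] hand 1 rows 8
  -> [0.5326 0.0223 0.2252]
```

View pics/push2.png

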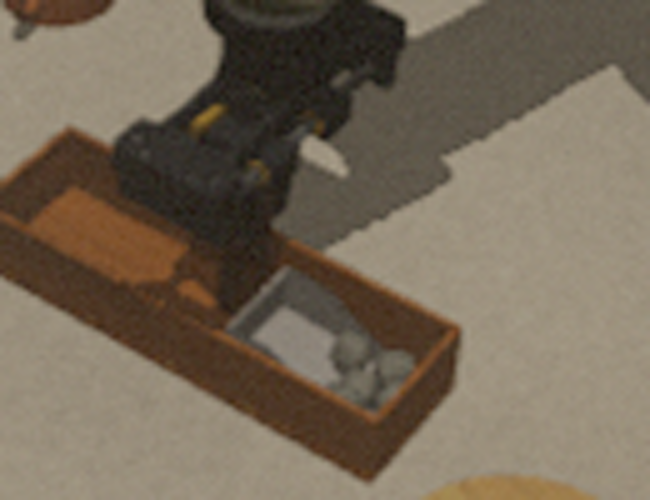

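The force has jumped to 22 N: the lip is at the end wall, with four stones visible in the bowl near crop (360,365). I'll back off a few mm, then tilt the lip up while lifting along the wall.

```bash
python3 - <<'E'
from plan import *
c=np.array([.5215,.0388]);ex=np.array([.896,.444]);ey=np.array([-.444,.896])
def W(x,y,z):return np.r_[c+ex*x+ey*y,z]
h=116.4;L=(.05,0,0)
s=(np.array([.5081,.0717,.1063]),ori(h,-2))
s=leg(s,grip2tcp(W(.0025,.1355,.0075),h,-2,L),ori(h,-2),1,8,3)
s=leg(s,grip2tcp(W(.0025,.136,.030),h,8,L),ori(h,8),1,8,3)
s=leg(s,grip2tcp(W(.0025,.136,.058),h,18,L),ori(h,18),1,8,3)
s=leg(s,grip2tcp(W(.0025,.12,.17),h,18,L),ori(h,18),1,8,2)
E
```

```text
T [-0.063, 0.0, -0.013] W [0.0, 0.0, 0.0] hand 1 rows 8
  -> [0.5103 0.0672 0.1075]
T [-0.192, 0.0, -0.028] W [0.0, 0.222, 0.0] hand 1 rows 8
  -> [0.5171 0.0535 0.1103]
T [-0.14, 0.0, -0.092] W [0.0, 0.222, 0.0] hand 1 rows 8
  -> [0.5225 0.0427 0.116 ]
T [0.12, 0.0, -0.7] W [0.0, 0.0, 0.0] hand 1 rows 8
T [0.12, 0.0, -0.69] W [0.0, 0.0, 0.0] hand 1 rows 8
  -> [0.5296 0.0283 0.2277]
```

{"fn": "drive_tool", "kwargs": {"series": [{"hand":1,"translation":[-0.03,0,-0.006],"twist":[0,0,0]},{"hand":1,"translation":[-0.063,0,-0.013],"twist":[0,0,0]},{"hand":1,"translation":[-0.063,0,-0.013],"twist":[0,0,0]},{"hand":1,"translation":[-0.063,0,-0.013],"twist":[0,0,0]}]}}

```text
t: 16.93
position: [0.511, 0.066, 0.1087]
orientation: [0.017, 0.526, 0.85, -0.009]
force: [1.5, -8.0, 8.3]
grip_width: 0.0139
grasp_force: 30.0
```

{"fn": "drive_tool", "kwargs": {"series": [{"hand":1,"translation":[-0.024,0,-0.01],"twist":[0,0.028,0]},{"hand":1,"translation":[-0.048,0,-0.012],"twist":[0,0.056,0]},{"hand":1,"translation":[-0.072,0,-0.014],"twist":[0,0.084,0]},{"hand":1,"translation":[-0.096,0,-0.017],"twist":[0,0.112,0]},{"hand":1,"translation":[-0.12,0,-0.02],"twist":[0,0.14,0]},{"hand":1,"translation":[-0.144,0,-0.023],"twist":[0,0.168,0]},{"hand":1,"translation":[-0.168,0,-0.026],"twist":[0,0.195,0]},{"hand":1,"translation":[-0.192,0,-0.028],"twist":[0,0.222,0]}]}}

```text
t: 17.6
position: [0.5166, 0.0532, 0.1097]
orientation: [-0.061, 0.525, 0.848, 0.038]
force: [-0.1, -3.4, -5.0]
grip_width: 0.0137
grasp_force: 30.0
```

{"fn": "drive_tool", "kwargs": {"series": [{"hand":1,"translation":[-0.017,0,-0.012],"twist":[0,0.028,0]},{"hand":1,"translation":[-0.035,0,-0.023],"twist":[0,0.056,0]},{"hand":1,"translation":[-0.052,0,-0.034],"twist":[0,0.084,0]},{"hand":1,"translation":[-0.07,0,-0.046],"twist":[0,0.112,0]},{"hand":1,"translation":[-0.088,0,-0.058],"twist":[0,0.14,0]},{"hand":1,"translation":[-0.105,0,-0.069],"twist":[0,0.168,0]},{"hand":1,"translation":[-0.122,0,-0.08],"twist":[0,0.195,0]},{"hand":1,"translation":[-0.14,0,-0.092],"twist":[0,0.222,0]},{"hand":1,"translation":[-0.14,0,-0.092],"twist":[0,0.222,0]}]}}

```text
t: 18.35
position: [0.5221, 0.0421, 0.1155]
orientation: [-0.134, 0.52, 0.84, 0.083]
force: [0.3, -1.2, -3.7]
grip_width: 0.0138
grasp_force: 30.0
```

```bash
python3 - <<'E'
from h import *
from plan import *
o=bot.observe();s=now();print(s[0],s[1].as_euler('zyx',degrees=True),o['force'],o['wrist_torque'],o['t'])
b=grab_frame('scene')[150:250,220:350]
cv2.imwrite('pics/tilt.png',cv2.resize(b[:,:,::-1],None,fx=5,fy=5,interpolation=2))
for m in finder.masks_of('stone0','scene'):
    v,u=m['location'];print(round(m['conf'],2),((np.array([u,v])-[220,150])*5).round(),m['pixels'].sum())
p,Q=s
for a in [(.05,.032,0),(.05,-.032,0),(-.046,.032,.036),(-.046,-.032,.036)]:
    X=p+Q.apply([a[0]+.0585,-a[1],-(a[2]-.115)-.0187]);print(X.round(4),((np.array(proj('scene',X))-[220,150])*5).round(0))
E
```

```text
[0.5220996  0.04208455 0.11549183] [-115.31683171   -7.98016773 -163.63549043] [ 0.25880485 -1.21321283 -3.70385763] [-0.93530132 -0.48586348  0.00219784] 18.35
0.61 [392. 321.] 40
0.58 [346. 361.] 55
[0.4341 0.147  0.0578] [429. 322.]
[0.4914 0.1755 0.0578] [370. 389.]
[0.4798 0.0553 0.0621] [284. 244.]
[0.5371 0.0838 0.0621] [223. 305.]
```

View pics/tilt.png

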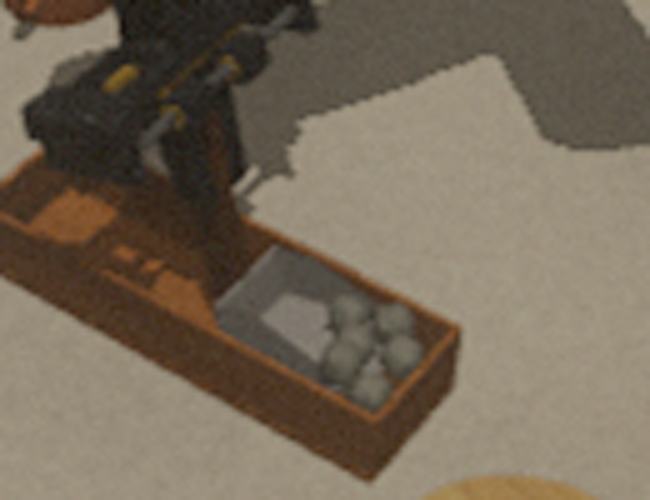

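All six stones are in the front of the bowl (around crop (370,345)). The lip sits slightly lower than planned, so the scoop has rotated about 5° in the grip. I'll tilt up further so the stones slide to the back.

```bash
python3 - <<'E'
from plan import *
c=np.array([.5215,.0388]);ex=np.array([.896,.444]);ey=np.array([-.444,.896])
def W(x,y,z):return np.r_[c+ex*x+ey*y,z]
h=116.4;L=(.05,0,0)
s=(np.array([.5225,.0427,.116]),ori(h,18))
s=leg(s,grip2tcp(W(.0025,.136,.075),h,26,L),ori(h,26),1,8,3)
s=leg(s,grip2tcp(W(.0025,.134,.095),h,34,L),ori(h,34),1,8,3)
s=leg(s,grip2tcp(W(.0025,.13,.175),h,34,L),ori(h,34),1,8,2)
E
```

```text
T [-0.088, 0.0, -0.002] W [0.0, 0.178, 0.0] hand 1 rows 8
  -> [0.5255 0.0367 0.114 ]
T [-0.068, 0.0, -0.036] W [0.0, 0.178, 0.0] hand 1 rows 8
  -> [0.5282 0.0311 0.1142]
T [0.52, 0.0, -0.86] W [0.0, 0.0, 0.0] hand 1 rows 8
  -> [0.53   0.0276 0.1945]
```

{"fn": "drive_tool", "kwargs": {"series": [{"hand":1,"translation":[-0.015,0,-0.001],"twist":[0,0.03,0]},{"hand":1,"translation":[-0.03,0,-0.001],"twist":[0,0.06,0]},{"hand":1,"translation":[-0.045,0,-0.001],"twist":[0,0.09,0]},{"hand":1,"translation":[-0.06,0,-0.002],"twist":[0,0.12,0]},{"hand":1,"translation":[-0.075,0,-0.002],"twist":[0,0.15,0]},{"hand":1,"translation":[-0.088,0,-0.002],"twist":[0,0.178,0]}]}}

```text
t: 18.95
position: [0.5253, 0.036, 0.1135]
orientation: [-0.192, 0.513, 0.828, 0.119]
force: [1.7, -4.1, -2.1]
grip_width: 0.0137
grasp_force: 30.0
```

{"fn": "drive_tool", "kwargs": {"series": [{"hand":1,"translation":[-0.011,0,-0.006],"twist":[0,0.03,0]},{"hand":1,"translation":[-0.022,0,-0.012],"twist":[0,0.06,0]},{"hand":1,"translation":[-0.033,0,-0.018],"twist":[0,0.09,0]},{"hand":1,"translation":[-0.044,0,-0.024],"twist":[0,0.12,0]},{"hand":1,"translation":[-0.056,0,-0.03],"twist":[0,0.15,0]},{"hand":1,"translation":[-0.068,0,-0.036],"twist":[0,0.178,0]},{"hand":1,"translation":[-0.068,0,-0.036],"twist":[0,0.178,0]},{"hand":1,"translation":[-0.068,0,-0.036],"twist":[0,0.178,0]}]}}

```text
t: 19.62
position: [0.5276, 0.031, 0.1135]
orientation: [-0.249, 0.503, 0.813, 0.154]
force: [-0.2, 0.6, -3.3]
grip_width: 0.0137
grasp_force: 30.0
```

```bash
python3 - <<'E'
from h import *
from plan import *
o=bot.observe();p,Q=now();print(p,o['force'],o['wrist_torque'],o['t'])
grab_frame('scene')
for m in finder.masks_of('stone0','scene'):
    v,u=m['location'];print('stone',round(m['conf'],2),u,v,m['pixels'].sum())
for m in finder.masks_of('scoop','scene'):print('scoop',m['conf'],m['location'],m['pixels'].sum())
def P(a,d=0):
    r=Ro.from_euler('y',-d,degrees=True).apply([a[0]+.0585,-a[1],-(a[2]-.115)])
    return np.round(proj('scene',p+Q.apply(r+[0,0,-.0187])),1)
for d in(0,5,10):print(d,[P(a,d) for a in[(.05,.032,0),(.05,-.032,0),(-.046,.032,.036),(-.046,-.032,.036),(-.02,0,.013),(.035,0,.013)]])
E
```

```text
[0.52758323 0.03095795 0.11346101] [-0.15589149  0.59404272 -3.27313235] [-0.63280544 -0.40106844 -0.03895173] 19.6167
stone 0.39 283.4 206.9 76
stone 0.27 254.0 214.6 2413
scoop 0.62 [207.7, 273.9] 834
0 [array([306.5, 205.4]), array([294.5, 218.7]), array([277.3, 196.9]), array([265. , 209.2]), array([280.8, 209. ]), array([294.7, 208.3])]
5 [array([305. , 208.1]), array([293.1, 221.3]), array([275.8, 197.3]), array([263.5, 209.5]), array([279.1, 209.9]), array([293.4, 210.7])]
10 [array([303.2, 210.5]), array([291.3, 223.7]), array([274.2, 197.4]), array([261.9, 209.6]), array([277.1, 210.6]), array([291.9, 212.7])]
```

{"fn": "drive_tool", "kwargs": {"series": [{"hand":1,"translation":[0.05,0,-0.08],"twist":[0,0,0]},{"hand":1,"translation":[0.12,0,-0.2],"twist":[0,0,0]},{"hand":1,"translation":[0.2,0,-0.33],"twist":[0,0,0]},{"hand":1,"translation":[0.28,0,-0.46],"twist":[0,0,0]},{"hand":1,"translation":[0.36,0,-0.59],"twist":[0,0,0]},{"hand":1,"translation":[0.44,0,-0.72],"twist":[0,0,0]},{"hand":1,"translation":[0.5,0,-0.82],"twist":[0,0,0]},{"hand":1,"translation":[0.52,0,-0.86],"twist":[0,0,0]},{"hand":1,"translation":[0.52,0,-0.86],"twist":[0,0,0]}]}}

```text
t: 20.52
position: [0.5297, 0.0272, 0.1949]
orientation: [-0.248, 0.503, 0.813, 0.154]
force: [0.1, -0.3, -3.2]
grip_width: 0.0136
grasp_force: 30.0
```

```bash
cat > chk.py <<'E'
from h import *
from plan import *
def check():
    o=bot.observe();p,Q=now();print(p,o['force'].round(2) if hasattr(o['force'],'round') else o['force'],o['wrist_torque'],o['t'])
    f=grab_frame('scene')
    for m in finder.masks_of('stone0','scene'):
        v,u=m['location'];print('stone',round(m['conf'],2),u,v,m['pixels'].sum())
    M=None
    for m in finder.masks_of('scoop','scene'):
        M=M if M is not None else m['pixels'];print('scoop',round(m['conf'],2),m['location'],m['pixels'].sum())
    def P(a,d=0):
        r=Ro.from_euler('y',-d,degrees=True).apply([a[0]+.0585,-a[1],-(a[2]-.115)])
        return np.array(proj('scene',p+Q.apply(r+[0,0,-.0187])))
    # compare mask with predicted silhouette per slip angle (bowl hull only)
    V=[(.05,.032,0),(.05,-.032,0),(.05,.032,.004),(.05,-.032,.004)]+[(x,y,z) for x,z in((-.046,0),(-.046,.036),(-.016,.036)) for y in(.032,-.032)]
    H=[(x,y,z) for x in(-.0715,-.0455) for y in(.007,-.007) for z in(.012,.15)]
    for d in range(-6,22,3):
        S=np.zeros((384,512),'uint8')
        for A in(V,H):cv2.fillConvexPoly(S,cv2.convexHull(np.array([P(a,d) for a in A]).round().astype(np.int32)),1)
        B=S.astype(bool)
        if M is not None:print(d,'IoU',round((B&M).sum()/(B|M).sum(),3),end='; ')
    print();return f,P,M
E
python3 - <<'E'
from chk import *
f,P,M=check()
for d in(0,5,10):print(d,[P(a,d).round(1).tolist() for a in[(.05,.032,0),(.05,-.032,0),(-.046,.032,.036),(-.046,-.032,.036),(-.03,0,.013),(.035,0,.013)]])
ys,xs=np.where(M);h=cv2.convexHull(np.c_[xs,ys].astype(np.int32));print(cv2.approxPolyDP(h,2,True)[:,0].tolist())
E
```

```text
[0.52968881 0.02724922 0.19485169] [ 0.08 -0.25 -3.18] [-0.640304   -0.44295969 -0.01784139] 20.5167
stone 0.57 284.5 185.7 56
scoop 0.75 [184.3, 271.8] 896
-6 IoU 0.446; -3 IoU 0.519; 0 IoU 0.591; 3 IoU 0.65; 6 IoU 0.718; 9 IoU 0.72; 12 IoU 0.653; 15 IoU 0.608; 18 IoU 0.545; 21 IoU 0.506; 
0 [[307.9, 183.8], [295.3, 197.0], [277.1, 176.0], [264.2, 188.2], [278.3, 188.4], [295.5, 186.6]]
5 [[306.3, 186.9], [293.8, 200.0], [275.5, 176.5], [262.6, 188.6], [276.3, 189.3], [294.2, 189.3]]
10 [[304.4, 189.6], [291.9, 202.7], [273.9, 176.8], [260.9, 188.9], [274.3, 189.9], [292.5, 191.7]]
[[304, 188], [292, 200], [266, 199], [248, 147], [254, 147]]
```

```bash
python3 - <<'E'
from h import *
for n,z in(('top',.095),('scene',.095)):
  grab_frame(n)
  for th in('mug','decanter'):
    for m in finder.masks_of(th,n)[:3]:
      if m['conf']<.3:continue
      c=max(cv2.findContours(m['pixels'].astype('uint8'),0,1)[0],key=len)[:,0]
      x0,y0=c.min(0);x1,y1=c.max(0);print(n,th,round(m['conf'],2),m['location'],m['pixels'].sum(),'bbox',x0,x1,y0,y1,'bottom pt',plane(n,(x0+x1)/2,y1,0)[:2].round(3))
      if th=='mug' and n=='top' and m['pixels'].sum()>500:
        k=cv2.morphologyEx(m['pixels'].astype('uint8'),cv2.MORPH_OPEN,cv2.getStructuringElement(2,(15,15)))
        c=max(cv2.findContours(k,0,1)[0],key=len)[:,0];e=cv2.minEnclosingCircle(c);print(e,cv2.boundingRect(c))
        w=np.array([plane(n,*q,z)[:2] for q in c.astype(float)],np.float32);print('world',cv2.minEnclosingCircle(w),w.min(0),w.max(0))
E
```

```text
top mug 0.9 [210.3, 387.6] 1210 bbox 367 407 194 231 bottom pt [ 0.421 -0.331]
((386.5, 214.0), 20.718448638916016) (367, 197, 41, 35)
world ((0.4615989923477173, -0.3020220994949341), 0.058340128511190414) [ 0.41128698 -0.35980418] [ 0.50702983 -0.2488979 ]
top mug 0.41 [108.1, 295.0] 417 bbox 286 305 89 138 bottom pt [ 0.705 -0.058]
top decanter 0.93 [136.3, 412.3] 1700 bbox 389 442 111 159 bottom pt [ 0.644 -0.425]
scene mug 0.58 [132.8, 224.0] 177 bbox 218 229 123 142 bottom pt [ 0.477 -0.364]
scene decanter 0.75 [136.9, 160.6] 1386 bbox 147 179 95 161 bottom pt [ 0.719 -0.356]
scene decanter 0.51 [215.9, 171.8] 636 bbox 145 205 211 228 bottom pt [ 0.782 -0.028]
```

```bash
python3 - <<'E'
from h import *
from scipy.optimize import least_squares
grab_frame('top');m=finder.masks_of('mug','top')[0];print(m['conf'],m['location'])
c=max(cv2.findContours(m['pixels'].astype('uint8'),0,1)[0],key=len)[:,0].astype(float)
w=np.array([plane('top',*q,.095)[:2] for q in c]);C=np.array([.4635,-.3145])
for _ in range(5):
    d=w-C;a=np.degrees(np.arctan2(d[:,1],d[:,0]));r=np.hypot(*d.T);s=(a>-120)&(a<15)&(abs(r-.045)<.012)
    C=least_squares(lambda q:np.hypot(*(w[s]-q).T)-.0443,C).x
print(C,s.sum(),np.std(np.hypot(*(w[s]-C).T)))
im=grab_frame('top').astype(int);
print([plane('top',*[391.3,212.3],.095)])
# stones left in tray?
for m in finder.masks_of('stone0','top'):print(m['conf'],m['location'],m['pixels'].sum())
E
```

```text
0.58 [212.2, 386.0]
[ 0.46416452 -0.31563103] 35 0.0010690803950111714
[array([ 0.46374952, -0.31650188,  0.095     ])]
0.64 [193.9, 251.5] 53
0.62 [201.7, 241.6] 49
0.6 [189.0, 244.7] 36
```

```bash
cat >> plan.py <<'E'
C=np.array([.464,-.3157]);OUT=np.array([.827,-.562]);HM=145.8
def lip_tcp(pt,h,cmdp,d): # TCP for lip at pt, commanded pitch cmdp, slip d (lip-down)
    Q=ori(h,cmdp);r=Ro.from_euler('y',-d,degrees=True).apply([.1085,0,.115]);return np.array(pt)-Q.apply(r+[0,0,-.0187])
def pour(s,true,z,d,rows,off=.022,dec=3):
    print('lip pitch',true,'z',z);return leg(s,lip_tcp(np.r_[C+OUT*off,z],HM,true+d,d),ori(HM,true+d),1,rows,dec)
E
python3 - <<'E'
from plan import *
s=(np.array([.53,.0276,.1945]),ori(116.4,34))
s=leg(s,s[0]+[.0,-.02,.06],s[1],1,5)
s=leg(s,lip_tcp(np.r_[C+OUT*.022,.22],HM,34,7),ori(HM,34),1,6)
E
```

```text
T [0.23, -0.11, -0.75] W [0.0, 0.0, 0.0] hand 1 rows 5
  -> [0.5303 0.0073 0.2545]
T [-0.82, -0.31, -0.57] W [0.07, 0.0, -0.11] hand 1 rows 6
T [-0.8, -0.41, -0.54] W [0.08, 0.0, -0.11] hand 1 rows 6
T [-0.75, -0.51, -0.52] W [0.07, 0.0, -0.11] hand 1 rows 6
T [-0.7, -0.6, -0.48] W [0.07, 0.0, -0.1] hand 1 rows 6
T [-0.66, -0.69, -0.45] W [0.08, 0.0, -0.11] hand 1 rows 6
  -> [ 0.5965 -0.4062  0.2574]
```

```bash
python3 - <<'E'
from plan import *
s=(np.array([.53,.0276,.1945]),ori(116.4,34))
m=lip_tcp(np.r_[.47,.05,.19],120,19,7)
s=leg(s,m,ori(120,19),1,8)
s=leg(s,lip_tcp(np.r_[C+OUT*.022,.15],HM,11,7),ori(HM,11),1,7)
E
```

```text
T [-0.16, -0.22, -0.62] W [0.02, -0.17, -0.04] hand 1 rows 8
T [-0.24, -0.25, -0.59] W [0.02, -0.16, -0.03] hand 1 rows 8
  -> [ 0.5318 -0.0577  0.2622]
T [-0.94, -0.4, -0.25] W [0.04, -0.04, -0.14] hand 1 rows 7
T [-0.9, -0.51, -0.2] W [0.03, -0.05, -0.14] hand 1 rows 7
T [-0.84, -0.62, -0.16] W [0.04, -0.04, -0.14] hand 1 rows 7
T [-0.78, -0.7, -0.11] W [0.04, -0.05, -0.13] hand 1 rows 7
  -> [ 0.5755 -0.3912  0.2387]
```

{"fn": "drive_tool", "kwargs": {"series": [{"hand":1,"translation":[-0.01,-0.02,-0.05],"twist":[0,-0.01,0]},{"hand":1,"translation":[-0.03,-0.05,-0.14],"twist":[0,-0.04,-0.01]},{"hand":1,"translation":[-0.06,-0.09,-0.25],"twist":[0.01,-0.07,-0.02]},{"hand":1,"translation":[-0.1,-0.14,-0.38],"twist":[0.01,-0.1,-0.02]},{"hand":1,"translation":[-0.13,-0.18,-0.5],"twist":[0.02,-0.14,-0.03]},{"hand":1,"translation":[-0.16,-0.22,-0.62],"twist":[0.02,-0.17,-0.04]}]}}

```text
t: 21.67
position: [0.531, -0.0158, 0.2292]
orientation: [-0.194, 0.497, 0.837, 0.117]
force: [-0.2, 0.2, -3.8]
grip_width: 0.0137
grasp_force: 30.0
```

{"fn": "drive_tool", "kwargs": {"series": [{"hand":1,"translation":[-0.04,-0.05,-0.12],"twist":[0,-0.03,0]},{"hand":1,"translation":[-0.08,-0.09,-0.24],"twist":[0.01,-0.06,-0.01]},{"hand":1,"translation":[-0.12,-0.13,-0.34],"twist":[0.01,-0.09,-0.02]},{"hand":1,"translation":[-0.17,-0.17,-0.44],"twist":[0.01,-0.12,-0.02]},{"hand":1,"translation":[-0.21,-0.21,-0.53],"twist":[0.02,-0.15,-0.03]},{"hand":1,"translation":[-0.24,-0.25,-0.59],"twist":[0.02,-0.16,-0.03]}]}}

```text
t: 22.17
position: [0.5315, -0.0585, 0.2624]
orientation: [-0.144, 0.492, 0.855, 0.081]
force: [-0.1, -0.1, -2.7]
grip_width: 0.0139
grasp_force: 30.0
```

{"fn": "drive_tool", "kwargs": {"series": [{"hand":1,"translation":[-0.04,-0.02,-0.01],"twist":[0,0,-0.01]},{"hand":1,"translation":[-0.12,-0.05,-0.03],"twist":[0,0,-0.02]},{"hand":1,"translation":[-0.24,-0.1,-0.06],"twist":[0.01,-0.01,-0.04]},{"hand":1,"translation":[-0.38,-0.16,-0.1],"twist":[0.02,-0.02,-0.06]},{"hand":1,"translation":[-0.52,-0.22,-0.14],"twist":[0.02,-0.02,-0.08]},{"hand":1,"translation":[-0.66,-0.28,-0.18],"twist":[0.03,-0.03,-0.1]},{"hand":1,"translation":[-0.8,-0.34,-0.21],"twist":[0.03,-0.03,-0.12]},{"hand":1,"translation":[-0.94,-0.4,-0.25],"twist":[0.04,-0.04,-0.14]}]}}

```text
t: 22.83
position: [0.5426, -0.1421, 0.2549]
orientation: [-0.136, 0.443, 0.883, 0.069]
force: [0.2, 0.5, -2.0]
grip_width: 0.0137
grasp_force: 30.0
```

{"fn": "drive_tool", "kwargs": {"series": [{"hand":1,"translation":[-0.15,-0.08,-0.03],"twist":[0,-0.01,-0.02]},{"hand":1,"translation":[-0.3,-0.17,-0.07],"twist":[0.01,-0.02,-0.05]},{"hand":1,"translation":[-0.45,-0.25,-0.1],"twist":[0.01,-0.02,-0.07]},{"hand":1,"translation":[-0.6,-0.34,-0.13],"twist":[0.02,-0.03,-0.09]},{"hand":1,"translation":[-0.75,-0.42,-0.17],"twist":[0.02,-0.04,-0.12]},{"hand":1,"translation":[-0.9,-0.51,-0.2],"twist":[0.03,-0.05,-0.14]}]}}

```text
t: 23.33
position: [0.5538, -0.2255, 0.2486]
orientation: [-0.119, 0.393, 0.91, 0.057]
force: [0.9, -0.4, -2.8]
grip_width: 0.0136
grasp_force: 30.0
```

```bash
python3 - <<'E'
from chk import *
f,P,M=check();o=bot.observe();print(o['qpos'],now()[1].as_euler('zyx',degrees=True))
E
```

```text
[ 0.55377459 -0.22546101  0.24863248] [ 0.87 -0.44 -2.82] [-0.3026175  -0.35553468 -0.00811914] 23.3333
stone 0.53 238.2 127.6 23
scoop 0.57 [129.4, 226.5] 632
-6 IoU 0.381; -3 IoU 0.418; 0 IoU 0.494; 3 IoU 0.554; 6 IoU 0.601; 9 IoU 0.611; 12 IoU 0.569; 15 IoU 0.496; 18 IoU 0.458; 21 IoU 0.411; 
[-0.6090242   0.61469801  1.04012293  0.06546629  1.74484687 -1.35817979] [-132.07970919   -9.92325352 -168.35968747]
```

{"fn": "drive_tool", "kwargs": {"series": [{"hand":1,"translation":[-0.13,-0.1,-0.03],"twist":[0.01,-0.01,-0.02]},{"hand":1,"translation":[-0.27,-0.2,-0.05],"twist":[0.01,-0.01,-0.05]},{"hand":1,"translation":[-0.41,-0.3,-0.08],"twist":[0.02,-0.02,-0.07]},{"hand":1,"translation":[-0.55,-0.41,-0.11],"twist":[0.03,-0.03,-0.09]},{"hand":1,"translation":[-0.7,-0.52,-0.13],"twist":[0.03,-0.03,-0.12]},{"hand":1,"translation":[-0.84,-0.62,-0.16],"twist":[0.04,-0.04,-0.14]}]}}

```text
t: 23.98
position: [0.5643, -0.308, 0.2434]
orientation: [-0.108, 0.342, 0.933, 0.043]
force: [0.4, 0.7, -3.0]
grip_width: 0.014
grasp_force: 30.0
```

{"fn": "drive_tool", "kwargs": {"series": [{"hand":1,"translation":[-0.13,-0.12,-0.02],"twist":[0.01,-0.01,-0.02]},{"hand":1,"translation":[-0.26,-0.23,-0.04],"twist":[0.01,-0.02,-0.04]},{"hand":1,"translation":[-0.39,-0.35,-0.06],"twist":[0.02,-0.03,-0.07]},{"hand":1,"translation":[-0.52,-0.47,-0.08],"twist":[0.03,-0.03,-0.09]},{"hand":1,"translation":[-0.64,-0.57,-0.09],"twist":[0.03,-0.04,-0.11]},{"hand":1,"translation":[-0.73,-0.65,-0.1],"twist":[0.04,-0.05,-0.12]},{"hand":1,"translation":[-0.78,-0.7,-0.11],"twist":[0.04,-0.05,-0.13]},{"hand":1,"translation":[-0.78,-0.7,-0.11],"twist":[0.04,-0.05,-0.13]},{"hand":1,"translation":[-0.78,-0.7,-0.11],"twist":[0.04,-0.05,-0.13]}]}}

```text
t: 24.73
position: [0.5759, -0.3908, 0.2374]
orientation: [-0.092, 0.293, 0.951, 0.027]
force: [-0.4, 1.2, -3.1]
grip_width: 0.0139
grasp_force: 30.0
```

```bash
python3 - <<'E'
from chk import *
f,P,M=check();o=bot.observe();print(o['qpos'],now()[1].as_euler('zyx',degrees=True))
ys,xs=np.where(M);h=cv2.convexHull(np.c_[xs,ys].astype(np.int32));print(cv2.approxPolyDP(h,2,True)[:,0].tolist())
for d in(4,8,12):print(d,[P(a,d).round(1).tolist() for a in[(.05,.032,0),(.05,-.032,0),(-.046,.032,.036),(-.046,-.032,.036),(-.03,0,.013)]])
print('rim proj',[np.round(proj('scene',(*(C+.045*np.array(v)),.095)),1).tolist() for v in((1,0),(-1,0),(0,1),(0,-1))])
grab_frame('top')
for m in finder.masks_of('stone0','top')+finder.masks_of('scoop','top'):print(m['conf'],m['location'],m['pixels'].sum())
q=now();print(q[0]+q[1].apply([.1085,0,.115-.0187]))
E
```

```text
[ 0.57592745 -0.39075947  0.23743903] [-0.41  1.16 -3.09] [-0.15754066 -0.41253977  0.01705203] 24.7333
stone 0.33 175.6 216.5 683

[-0.75233639  0.86750247  0.61523112 -0.03323225  1.84827471 -1.73139046] [-145.25628981   -9.16838034 -173.87320752]Traceback (most recent call last):
  File "<stdin>", line 3, in <module>
ValueError: Calling nonzero on 0d arrays is not allowed. Use np.atleast_1d(scalar).nonzero() instead.
```

```bash
python3 - <<'E'
from plan import *
s=(np.array([.5755,-.3912,.2387]),ori(HM,11))
for t,z,off in((-5,.122,.022),(-20,.111,.022),(-40,.111,.022),(-62,.111,.020)):s=pour(s,t,z,8,8,off)
E
```

```text
lip pitch -5 z 0.122
T [0.164, -0.003, 0.176] W [0.0, -0.178, 0.0] hand 1 rows 8
  -> [ 0.5625 -0.3826  0.2274]
lip pitch -20 z 0.111
T [0.389, 0.0, -0.111] W [0.0, -0.333, 0.0] hand 1 rows 8
  -> [ 0.5372 -0.3654  0.2379]
lip pitch -40 z 0.111
T [0.54, 0.0, -0.308] W [0.0, -0.445, 0.0] hand 1 rows 8
  -> [ 0.498  -0.3388  0.253 ]
lip pitch -62 z 0.111
T [0.621, 0.0, -0.341] W [0.0, -0.488, 0.0] hand 1 rows 8
  -> [ 0.4512 -0.307   0.2498]
```

{"fn": "drive_tool", "kwargs": {"series": [{"hand":1,"translation":[0.03,0,0.03],"twist":[0,-0.03,0]},{"hand":1,"translation":[0.06,0,0.06],"twist":[0,-0.06,0]},{"hand":1,"translation":[0.09,-0.001,0.09],"twist":[0,-0.09,0]},{"hand":1,"translation":[0.12,-0.002,0.12],"twist":[0,-0.12,0]},{"hand":1,"translation":[0.145,-0.003,0.15],"twist":[0,-0.15,0]},{"hand":1,"translation":[0.164,-0.003,0.176],"twist":[0,-0.178,0]}]}}

```text
t: 25.38
position: [0.5626, -0.3821, 0.2266]
orientation: [-0.025, 0.294, 0.955, 0.006]
force: [0.2, 0.3, -3.2]
grip_width: 0.0138
grasp_force: 30.0
```

{"fn": "drive_tool", "kwargs": {"series": [{"hand":1,"translation":[0.049,0,0.0],"twist":[0,-0.042,0]},{"hand":1,"translation":[0.098,0,-0.01],"twist":[0,-0.084,0]},{"hand":1,"translation":[0.146,0,-0.02],"twist":[0,-0.125,0]},{"hand":1,"translation":[0.195,0,-0.04],"twist":[0,-0.167,0]},{"hand":1,"translation":[0.244,0,-0.06],"twist":[0,-0.208,0]},{"hand":1,"translation":[0.292,0,-0.075],"twist":[0,-0.25,0]},{"hand":1,"translation":[0.34,0,-0.09],"twist":[0,-0.292,0]},{"hand":1,"translation":[0.389,0,-0.111],"twist":[0,-0.333,0]}]}}

```text
t: 26.05
position: [0.5372, -0.3647, 0.2372]
orientation: [0.1, 0.293, 0.95, -0.032]
force: [0.8, -0.9, -3.1]
grip_width: 0.014
grasp_force: 30.0
```

{"fn": "drive_tool", "kwargs": {"series": [{"hand":1,"translation":[0.054,0,-0.025],"twist":[0,-0.044,0]},{"hand":1,"translation":[0.108,0,-0.05],"twist":[0,-0.089,0]},{"hand":1,"translation":[0.162,0,-0.08],"twist":[0,-0.134,0]},{"hand":1,"translation":[0.216,0,-0.11],"twist":[0,-0.178,0]},{"hand":1,"translation":[0.27,0,-0.145],"twist":[0,-0.222,0]},{"hand":1,"translation":[0.324,0,-0.18],"twist":[0,-0.267,0]},{"hand":1,"translation":[0.378,0,-0.21],"twist":[0,-0.312,0]},{"hand":1,"translation":[0.432,0,-0.24],"twist":[0,-0.356,0]},{"hand":1,"translation":[0.486,0,-0.275],"twist":[0,-0.4,0]},{"hand":1,"translation":[0.54,0,-0.308],"twist":[0,-0.445,0]}]}}

```text
t: 26.88
position: [0.498, -0.338, 0.2526]
orientation: [0.264, 0.283, 0.919, -0.083]
force: [0.2, -0.6, -1.1]
grip_width: 0.0138
grasp_force: 30.0
```

{"fn": "drive_tool", "kwargs": {"series": [{"hand":1,"translation":[0.078,0,-0.035],"twist":[0,-0.061,0]},{"hand":1,"translation":[0.155,0,-0.075],"twist":[0,-0.122,0]},{"hand":1,"translation":[0.233,0,-0.12],"twist":[0,-0.183,0]},{"hand":1,"translation":[0.31,0,-0.165],"twist":[0,-0.244,0]},{"hand":1,"translation":[0.388,0,-0.21],"twist":[0,-0.305,0]},{"hand":1,"translation":[0.466,0,-0.255],"twist":[0,-0.366,0]},{"hand":1,"translation":[0.543,0,-0.3],"twist":[0,-0.427,0]},{"hand":1,"translation":[0.621,0,-0.341],"twist":[0,-0.488,0]},{"hand":1,"translation":[0.621,0,-0.341],"twist":[0,-0.488,0]},{"hand":1,"translation":[0.621,0,-0.341],"twist":[0,-0.488,0]}]}}

```text
t: 27.72
position: [0.4537, -0.305, 0.2557]
orientation: [0.428, 0.261, 0.855, -0.136]
force: [-0.3, 0.6, -1.6]
grip_width: 0.014
grasp_force: 30.0
```

```bash
python3 - <<'E'
from chk import *
try:f,P,M=check()
except Exception as e:print(e)
grab_frame('top')
for t in('stone0','mug'):
  for m in finder.masks_of(t,'top'):v,u=m['location'];print(t,round(m['conf'],2),u,v,m['pixels'].sum(),plane('top',u,v,.03)[:2].round(3))
E
```

```text
[ 0.45369155 -0.30496392  0.25565044] [-0.31  0.58 -1.64] [0.38242996 0.44685767 0.02223701] 27.7167
scoop 0.67 [99.1, 221.0] 548
-6 IoU 0.33; -3 IoU 0.376; 0 IoU 0.457; 3 IoU 0.577; 6 IoU 0.66; 9 IoU 0.698; 12 IoU 0.623; 15 IoU 0.536; 18 IoU 0.441; 21 IoU 0.376; 
stone0 0.63 222.3 212.8 50 [0.462 0.159]
mug 0.63 385.2 201.9 147 [ 0.504 -0.32 ]
```

The load is back to the empty value, so the stones are poured. One stone shows in the tray near its end (top px (222,213)), which is allowed. Next I'll lift away and head back to the board.

```bash
python3 - <<'E'
from plan import *
s=(np.array([.4512,-.307,.2498]),ori(HM,-54))
s=leg(s,s[0]+[.0,0,.07],ori(HM,-30),1,6)
def org(pt,h,cp,d):
    Q=ori(h,cp);r=Ro.from_euler('y',-d,degrees=True).apply([.0585,0,.115]);return np.array(pt)-Q.apply(r+[0,0,-.0187])
B=np.array([.469,.303])
s=leg(s,org(np.r_[B,.12],184,8,8),ori(184,8),1,5)
E
```

```text
T [-0.71, 0.0, -0.51] W [0.0, 0.53, 0.0] hand 1 rows 6
  -> [ 0.4515 -0.3072  0.3197]
T [0.47, 0.86, -0.08] W [-0.02, 0.1, -0.11] hand 1 rows 5
T [0.39, 0.89, -0.04] W [-0.02, 0.1, -0.1] hand 1 rows 5
T [0.32, 0.93, 0.01] W [-0.02, 0.11, -0.11] hand 1 rows 5
T [0.25, 0.95, 0.04] W [-0.02, 0.1, -0.1] hand 1 rows 5
T [0.16, 0.96, 0.08] W [-0.02, 0.1, -0.11] hand 1 rows 5
T [0.07, 0.97, 0.1] W [-0.02, 0.1, -0.11] hand 1 rows 5
T [-0.03, 0.97, 0.12] W [-0.03, 0.1, -0.1] hand 1 rows 5
T [-0.1, 0.97, 0.13] W [-0.02, 0.1, -0.11] hand 1 rows 5
  -> [0.5244 0.307  0.2166]
```

{"fn": "drive_tool", "kwargs": {"series": [{"hand":1,"translation":[-0.18,0,-0.13],"twist":[0,0.13,0]},{"hand":1,"translation":[-0.36,0,-0.26],"twist":[0,0.27,0]},{"hand":1,"translation":[-0.54,0,-0.38],"twist":[0,0.4,0]},{"hand":1,"translation":[-0.71,0,-0.51],"twist":[0,0.53,0]},{"hand":1,"translation":[-0.71,0,-0.51],"twist":[0,0.53,0]}]}}

```text
t: 28.43
position: [0.4534, -0.3067, 0.3276]
orientation: [0.285, 0.278, 0.914, -0.085]
force: [1.3, -0.4, -1.7]
grip_width: 0.0135
grasp_force: 30.0
```

{"fn": "drive_tool", "kwargs": {"series": [{"hand":1,"translation":[0.12,0.21,-0.02],"twist":[0,0.03,-0.03]},{"hand":1,"translation":[0.24,0.43,-0.04],"twist":[-0.01,0.05,-0.05]},{"hand":1,"translation":[0.36,0.65,-0.06],"twist":[-0.01,0.08,-0.08]},{"hand":1,"translation":[0.47,0.86,-0.08],"twist":[-0.02,0.1,-0.11]}]}}

```text
t: 28.77
position: [0.4641, -0.2287, 0.3093]
orientation: [0.248, 0.237, 0.936, -0.078]
force: [-0.3, 0.1, -0.7]
grip_width: 0.0139
grasp_force: 30.0
```

{"fn": "drive_tool", "kwargs": {"series": [{"hand":1,"translation":[0.1,0.22,-0.01],"twist":[0,0.03,-0.03]},{"hand":1,"translation":[0.2,0.45,-0.02],"twist":[-0.01,0.05,-0.05]},{"hand":1,"translation":[0.3,0.67,-0.03],"twist":[-0.01,0.08,-0.08]},{"hand":1,"translation":[0.39,0.89,-0.04],"twist":[-0.02,0.1,-0.1]}]}}

```text
t: 29.1
position: [0.4733, -0.1528, 0.2946]
orientation: [0.21, 0.201, 0.954, -0.071]
force: [0.7, -1.1, -2.2]
grip_width: 0.0138
grasp_force: 30.0
```

{"fn": "drive_tool", "kwargs": {"series": [{"hand":1,"translation":[0.08,0.23,0],"twist":[0,0.03,-0.03]},{"hand":1,"translation":[0.16,0.46,0],"twist":[-0.01,0.05,-0.05]},{"hand":1,"translation":[0.24,0.7,0.01],"twist":[-0.01,0.08,-0.08]},{"hand":1,"translation":[0.32,0.93,0.01],"twist":[-0.02,0.11,-0.11]}]}}

```text
t: 29.43
position: [0.4833, -0.0762, 0.2792]
orientation: [0.167, 0.16, 0.971, -0.063]
force: [0.2, -0.5, -1.4]
grip_width: 0.0138
grasp_force: 30.0
```

{"fn": "drive_tool", "kwargs": {"series": [{"hand":1,"translation":[0.06,0.24,0.01],"twist":[0,0.03,-0.03]},{"hand":1,"translation":[0.12,0.47,0.02],"twist":[-0.01,0.05,-0.05]},{"hand":1,"translation":[0.19,0.71,0.03],"twist":[-0.01,0.08,-0.08]},{"hand":1,"translation":[0.25,0.95,0.04],"twist":[-0.02,0.1,-0.1]}]}}

```text
t: 29.77
position: [0.492, 0.0005, 0.2643]
orientation: [0.128, 0.123, 0.983, -0.056]
force: [0.2, -0.5, -1.4]
grip_width: 0.0139
grasp_force: 30.0
```

{"fn": "drive_tool", "kwargs": {"series": [{"hand":1,"translation":[0.04,0.24,0.02],"twist":[0,0.03,-0.03]},{"hand":1,"translation":[0.08,0.48,0.04],"twist":[-0.01,0.05,-0.05]},{"hand":1,"translation":[0.12,0.72,0.06],"twist":[-0.01,0.08,-0.08]},{"hand":1,"translation":[0.16,0.96,0.08],"twist":[-0.02,0.1,-0.11]}]}}

```text
t: 30.1
position: [0.5015, 0.0765, 0.2488]
orientation: [0.088, 0.082, 0.992, -0.049]
force: [-0.4, 0.2, -1.3]
grip_width: 0.0136
grasp_force: 30.0
```

{"fn": "drive_tool", "kwargs": {"series": [{"hand":1,"translation":[0.02,0.24,0.02],"twist":[0,0.03,-0.03]},{"hand":1,"translation":[0.03,0.48,0.05],"twist":[-0.01,0.05,-0.05]},{"hand":1,"translation":[0.05,0.72,0.07],"twist":[-0.01,0.08,-0.08]},{"hand":1,"translation":[0.07,0.97,0.1],"twist":[-0.02,0.1,-0.11]}]}}

```text
t: 30.43
position: [0.5109, 0.1527, 0.2337]
orientation: [0.047, 0.04, 0.997, -0.041]
force: [-0.5, 0.9, -0.9]
grip_width: 0.0138
grasp_force: 30.0
```

{"fn": "drive_tool", "kwargs": {"series": [{"hand":1,"translation":[-0.01,0.24,0.03],"twist":[-0.01,0.03,-0.03]},{"hand":1,"translation":[-0.01,0.48,0.06],"twist":[-0.01,0.05,-0.05]},{"hand":1,"translation":[-0.02,0.72,0.09],"twist":[-0.02,0.08,-0.08]},{"hand":1,"translation":[-0.03,0.97,0.12],"twist":[-0.03,0.1,-0.1]}]}}

```text
t: 30.77
position: [0.5208, 0.2287, 0.2182]
orientation: [0.007, 0.002, 1.0, -0.03]
force: [0.7, 0.3, -1.6]
grip_width: 0.0138
grasp_force: 30.0
```

{"fn": "drive_tool", "kwargs": {"series": [{"hand":1,"translation":[-0.03,0.24,0.03],"twist":[0,0.03,-0.03]},{"hand":1,"translation":[-0.05,0.48,0.06],"twist":[-0.01,0.05,-0.05]},{"hand":1,"translation":[-0.07,0.72,0.09],"twist":[-0.01,0.08,-0.08]},{"hand":1,"translation":[-0.09,0.88,0.12],"twist":[-0.02,0.1,-0.1]},{"hand":1,"translation":[-0.1,0.97,0.13],"twist":[-0.02,0.1,-0.11]},{"hand":1,"translation":[-0.1,0.97,0.13],"twist":[-0.02,0.1,-0.11]},{"hand":1,"translation":[-0.1,0.97,0.13],"twist":[-0.02,0.1,-0.11]}]}}

```text
t: 31.35
position: [0.5291, 0.3045, 0.2036]
orientation: [-0.033, -0.039, 0.998, -0.022]
force: [-0.2, -0.6, -2.2]
grip_width: 0.0139
grasp_force: 30.0
```

```bash
python3 - <<'E'
from chk import *
f,P,M=check();print(now()[1].as_euler('zyx',degrees=True))
ys,xs=np.where(M);h=cv2.convexHull(np.c_[xs,ys].astype(np.int32));print(cv2.approxPolyDP(h,2,True)[:,0].tolist())
for d in(4,8,12):print(d,[P(a,d).round(1).tolist() for a in[(.05,.032,0),(.05,-.032,0),(-.046,-.032,0),(-.0715,-.007,.012)]])
grab_frame('top')
for t in('stone0','mug'):
  for m in finder.masks_of(t,'top'):v,u=m['location'];print(t,round(m['conf'],2),u,v,m['pixels'].sum(),plane('top',u,v,.03)[:2].round(3))
E
```

```text
[0.5291372  0.30446836 0.20362101] [-0.24 -0.55 -2.18] [ 0.103167   -0.17920452 -0.05891326] 31.35
scoop 0.75 [245.8, 320.3] 801
-6 IoU 0.318; -3 IoU 0.374; 0 IoU 0.439; 3 IoU 0.525; 6 IoU 0.59; 9 IoU 0.612; 12 IoU 0.587; 15 IoU 0.54; 18 IoU 0.493; 21 IoU 0.426; 
[175.47104703  -3.65774542 177.36946499]
[[345, 246], [319, 261], [301, 252], [309, 224]]
4 [[333.3, 228.1], [349.4, 244.9], [319.8, 261.0], [306.0, 255.3]]
8 [[330.4, 231.0], [346.3, 247.9], [317.2, 262.6], [303.7, 256.3]]
12 [[327.4, 233.9], [343.2, 250.9], [314.6, 264.0], [301.4, 257.1]]
stone0 0.63 379.7 207.1 42 [ 0.488 -0.303]
stone0 0.61 225.5 210.8 42 [0.468 0.15 ]
stone0 0.54 222.7 201.6 48 [0.495 0.159]
stone0 0.44 389.8 220.6 66 [ 0.449 -0.331]
mug 0.74 384.0 210.2 918 [ 0.479 -0.315]
mug 0.22 189.9 212.5 906 [0.461 0.255]
```

```bash
cat >> plan.py <<'E'
def org(pt,h,cp,d):
    Q=ori(h,cp);r=Ro.from_euler('y',-d,degrees=True).apply([.0585,0,.115]);return np.array(pt)-Q.apply(r+[0,0,-.0187])
E
python3 - <<'E'
from plan import *
B=np.array([.469,.303]);s=now();print(s[0])
s=leg(s,org(np.r_[B,.06],184,6.5,6.5),ori(184,6.5),1,5,3)
s=leg(s,org(np.r_[B,.0135],184,6.5,6.5),ori(184,6.5),1,5,3)
E
```

```text
[0.52912277 0.3043273  0.20405754]
T [0.006, 0.06, 0.595] W [-0.052, 0.059, 0.007] hand 1 rows 5
  -> [0.5252 0.3069 0.1564]
T [-0.066, 0.001, 0.578] W [0.0, 0.0, 0.0] hand 1 rows 5
  -> [0.5252 0.307  0.1099]
```

{"fn": "drive_tool", "kwargs": {"series": [{"hand":1,"translation":[0,0.02,0.15],"twist":[-0.02,0.02,0]},{"hand":1,"translation":[0,0.04,0.3],"twist":[-0.03,0.04,0]},{"hand":1,"translation":[0.006,0.06,0.45],"twist":[-0.052,0.059,0.007]},{"hand":1,"translation":[0.006,0.06,0.55],"twist":[-0.052,0.059,0.007]},{"hand":1,"translation":[0.006,0.06,0.595],"twist":[-0.052,0.059,0.007]},{"hand":1,"translation":[0.006,0.06,0.595],"twist":[-0.052,0.059,0.007]},{"hand":1,"translation":[0.006,0.06,0.595],"twist":[-0.052,0.059,0.007]},{"hand":1,"translation":[0.006,0.06,0.595],"twist":[-0.052,0.059,0.007]}]}}

```text
t: 32.32
position: [0.5253, 0.3075, 0.1567]
orientation: [-0.057, -0.035, 0.998, -0.002]
force: [-0.3, 0.5, -1.8]
grip_width: 0.0135
grasp_force: 30.0
```

```bash
python3 - <<'E'
from chk import *
f,P,M=check();s=now();E=ori(184,6.5).inv()*s[1];print('rot err',E.as_rotvec(degrees=True))
ys,xs=np.where(M);h=cv2.convexHull(np.c_[xs,ys].astype(np.int32));print(cv2.approxPolyDP(h,2,True)[:,0].tolist())
for d in(4,8,12):print(d,[P(a,d).round(1).tolist() for a in[(.05,-.032,0),(-.046,-.032,0),(-.0715,-.007,.012)]])
B=np.array([.469,.303])
s=leg(s,org(np.r_[B,.0135],184,6.5,6.5),ori(184,6.5),1,5,3)
E
```

```text
[0.52529361 0.30753143 0.1566595 ] [-0.28  0.52 -1.84] [ 0.05984313 -0.29376469 -0.02462436] 32.3167
stone 0.71 230.1 137.5 772
scoop 0.92 [259.2, 317.8] 698
-6 IoU 0.266; -3 IoU 0.315; 0 IoU 0.398; 3 IoU 0.462; 6 IoU 0.512; 9 IoU 0.561; 12 IoU 0.509; 15 IoU 0.492; 18 IoU 0.454; 21 IoU 0.431; 
rot err [ 0.00736906 -0.01333433 -0.0487415 ]
[[346, 256], [322, 272], [305, 266], [303, 261], [307, 240], [341, 251]]
4 [[351.0, 255.6], [321.9, 272.5], [308.2, 267.3]]
8 [[348.2, 258.7], [319.4, 274.1], [305.9, 268.4]]
12 [[345.3, 261.6], [316.8, 275.6], [303.7, 269.3]]
T [-0.065, -0.007, 0.58] W [0.0, 0.0, 0.001] hand 1 rows 5
  -> [0.5252 0.3069 0.1099]
```

{"fn": "drive_tool", "kwargs": {"series": [{"hand":1,"translation":[-0.015,-0.002,0.13],"twist":[0,0,0]},{"hand":1,"translation":[-0.03,-0.004,0.27],"twist":[0,0,0]},{"hand":1,"translation":[-0.045,-0.006,0.4],"twist":[0,0,0]},{"hand":1,"translation":[-0.055,-0.007,0.5],"twist":[0,0,0]},{"hand":1,"translation":[-0.06,-0.007,0.55],"twist":[0,0,0]},{"hand":1,"translation":[-0.065,-0.007,0.58],"twist":[0,0,0]},{"hand":1,"translation":[-0.065,-0.007,0.58],"twist":[0,0,0]},{"hand":1,"translation":[-0.065,-0.007,0.58],"twist":[0,0,0]}]}}

```text
t: 33.13
position: [0.5252, 0.3069, 0.1097]
orientation: [-0.057, -0.035, 0.998, -0.002]
force: [0.4, 0.0, -1.1]
grip_width: 0.0139
grasp_force: 30.0
```

{"fn": "drive_tool", "kwargs": {"series": [{"hand":1,"translation":[-0.002,0,0.02],"twist":[0,0,0]},{"hand":1,"translation":[-0.004,0,0.035],"twist":[0,0,0]},{"hand":1,"translation":[-0.004,0,0.035],"twist":[0,0,0]},{"hand":1,"translation":[-0.004,0,0.035],"twist":[0,0,0]}]}}

```text
t: 33.47
position: [0.5251, 0.3068, 0.1068]
orientation: [-0.057, -0.035, 0.998, -0.002]
force: [0.7, 0.1, -0.8]
grip_width: 0.0136
grasp_force: 30.0
```

{"fn": "drive_tool", "kwargs": {"series": [{"hand":0.3,"translation":[0,0,0],"twist":[0,0,0]},{"hand":0.3,"translation":[0,0,0],"twist":[0,0,0]},{"hand":0.3,"translation":[0,0,0],"twist":[0,0,0]},{"hand":0.3,"translation":[0,0,0],"twist":[0,0,0]},{"hand":0,"translation":[0,0,0],"twist":[0,0,0]},{"hand":0,"translation":[0,0,0],"twist":[0,0,0]}]}}

```text
t: 33.97
position: [0.525, 0.3068, 0.1066]
orientation: [-0.057, -0.035, 0.998, -0.002]
force: [0.2, 0.5, 0.6]
grip_width: 0.042
grasp_force: 0.0
```

{"fn": "drive_tool", "kwargs": {"series": [{"hand":0,"translation":[0,0,-0.2],"twist":[0,0,0]},{"hand":0,"translation":[0,0,-0.5],"twist":[0,0,0]},{"hand":0,"translation":[0,0,-0.8],"twist":[0,0,0]},{"hand":0,"translation":[0,0,-1],"twist":[0,0,0]},{"hand":0,"translation":[0,0,-1],"twist":[0,0,0]}]}}

```text
t: 34.38
position: [0.5355, 0.3079, 0.1895]
orientation: [-0.054, -0.035, 0.998, -0.001]
force: [-0.4, 0.1, 0.8]
grip_width: 0.0439
grasp_force: 0.0
```

{"fn": "drive_tool", "kwargs": {"series": [{"hand":0,"translation":[0.3,-0.3,-0.3],"twist":[0,0,0]},{"hand":0,"translation":[0.7,-0.7,-0.5],"twist":[0,0,0]},{"hand":0,"translation":[1,-1,-0.6],"twist":[0,0,0]},{"hand":0,"translation":[1,-1,-0.6],"twist":[0,0,0]},{"hand":0,"translation":[1,-1,-0.6],"twist":[0,0,0]}]}}

```text
t: 34.8
position: [0.4654, 0.2218, 0.243]
orientation: [-0.057, -0.034, 0.998, -0.002]
force: [0.0, 0.3, -0.6]
grip_width: 0.0439
grasp_force: 0.0
```

{"fn": "drive_tool", "kwargs": {"series": [{"hand":0,"translation":[0.4,-0.4,0],"twist":[0,0,0]},{"hand":0,"translation":[0.8,-0.8,0],"twist":[0,0,0]},{"hand":0,"translation":[1,-1,0],"twist":[0,0,0]},{"hand":0,"translation":[1,-1,0],"twist":[0,0,0]},{"hand":0,"translation":[1,-1,0],"twist":[0,0,0]}]}}

```text
t: 35.22
position: [0.3926, 0.1371, 0.2516]
orientation: [-0.057, -0.035, 0.998, -0.002]
force: [-0.0, 0.5, 0.0]
grip_width: 0.0441
grasp_force: 0.0
```

```bash
python3 - <<'E'
from h import *
T=np.array([.5215,.0388]);ex=np.array([.896,.444]);ey=np.array([-.444,.896]);C=np.array([.464,-.3157])
o=bot.observe();print(o['position'],o['t'],o['grip_width'],o['force'])
for n in('top','scene'):
  f=grab_frame(n);cv2.imwrite(f'pics/end_{n}.png',f[:,:,::-1])
  for m in finder.masks_of('stone0',n):
    v,u=m['location'];d=plane(n,u,v,.018)[:2]-T;e=plane(n,u,v,.03)[:2]-C;print(n,'stone',round(m['conf'],2),u,v,m['pixels'].sum(),'tray',(d@ex).round(3),(d@ey).round(3),'mug r',np.hypot(*e).round(3))
  for t in('scoop','mug'):
   for m in finder.masks_of(t,n)[:2]:
    M=m['pixels'].astype('uint8');c=max(cv2.findContours(M,0,1)[0],key=len);print(n,t,round(m['conf'],2),m['location'],M.sum(),cv2.approxPolyDP(cv2.convexHull(c),2,True)[:,0].tolist())
# predicted scoop, flat at h=184 org=(.469,.303)
O=np.array([.469,.303,.01]);a=np.radians(184);X=np.array([np.cos(a),np.sin(a),0]);Y=np.array([-X[1],X[0],0])
for n in('top','scene'):print(n,[np.round(proj(n,O+X*x+Y*y+[0,0,z]),1).tolist() for x,y,z in((.05,.032,0),(.05,-.032,0),(-.046,.032,.036),(-.046,-.032,.036),(-.0585,0,.15))])
E
```

```text
[0.39258996 0.13707212 0.25156172] 35.2167 0.0440778245592491 [-0.04071041  0.529831    0.03383029]
top scoop 0.56 [197.3, 168.0] 381 [[163, 176], [173, 184], [169, 226], [165, 225], [163, 214]]
top mug 0.58 [211.0, 385.2] 979 [[366, 194], [401, 200], [407, 209], [406, 219], [397, 227], [376, 229], [368, 222]]
scene scoop 0.73 [266.4, 317.6] 1126 [[311, 239], [315, 239], [344, 267], [343, 271], [318, 284], [301, 275], [306, 243]]
scene mug 0.81 [135.8, 230.9] 778 [[236, 121], [242, 127], [242, 148], [235, 154], [222, 153], [219, 148], [218, 125], [226, 120]]
top [[186.2, 226.3], [164.9, 227.4], [183.5, 192.6], [161.9, 193.7], [164.0, 181.0]]
scene [[331.0, 252.4], [346.0, 268.6], [304.7, 259.0], [319.6, 276.5], [312.8, 241.8]]
```

{"fn": "drive_tool", "kwargs": {"series": [{"hand":0,"translation":[0.2,-0.5,-0.3],"twist":[0,0,0]},{"hand":0,"translation":[0.4,-1,-0.6],"twist":[0,0,0]},{"hand":0,"translation":[0.4,-1,-0.6],"twist":[0,0,0]},{"hand":0,"translation":[0.4,-1,-0.6],"twist":[0,0,0]}]}}

```text
t: 35.95
position: [0.372, 0.0538, 0.3051]
orientation: [-0.055, -0.034, 0.998, -0.003]
force: [-1.0, 0.1, 0.0]
grip_width: 0.0438
grasp_force: 0.0
```

{"fn": "drive_tool", "kwargs": {"series": [{"hand":0,"translation":[0.1,-0.5,0],"twist":[0,0,0]},{"hand":0,"translation":[0.2,-1,0],"twist":[0,0,0]},{"hand":0,"translation":[0.2,-1,0],"twist":[0,0,0]},{"hand":0,"translation":[0.2,-1,0],"twist":[0,0,0]},{"hand":0,"translation":[0.2,-1,0],"twist":[0,0,0]},{"hand":0,"translation":[0.2,-1,0],"twist":[0,0,0]}]}}

```text
t: 36.45
position: [0.3616, -0.0243, 0.3049]
orientation: [-0.057, -0.036, 0.998, -0.002]
force: [-0.3, -0.6, 0.8]
grip_width: 0.0442
grasp_force: 0.0
```

```bash
python3 - <<'E'
from h import *
T=np.array([.5215,.0388]);ex=np.array([.896,.444]);ey=np.array([-.444,.896]);C=np.array([.464,-.3157])
print(bot.observe()['position'])
for n in('top','scene','top','scene','top'):
  f=grab_frame(n)
  for m in finder.masks_of('stone0',n):
    v,u=m['location'];d=plane(n,u,v,.018)[:2]-T;e=plane(n,u,v,.03)[:2]-C;print(n,round(m['conf'],2),round(u),round(v),m['pixels'].sum(),'tray',(d@ex).round(3),(d@ey).round(3),'mug r',np.hypot(*e).round(3))
  if n=='top':
   for m in finder.masks_of('scoop',n)[:1]:print('scoop',m['location'],m['pixels'].sum(),np.argwhere(m['pixels']).min(0),np.argwhere(m['pixels']).max(0))
# mug interior brightness/saturation map (top)
f=grab_frame('top');hs=cv2.cvtColor(f,cv2.COLOR_RGB2HSV)
print(hs[198:230,372:408:1,1][::2,::2])
E
```

```text
[ 0.3616402  -0.0242718   0.30491788]
top 0.53 220 214 39 tray 0.0 0.141 mug r 0.48
top 0.49 379 205 53 tray -0.176 -0.295 mug r 0.033
top 0.49 220 202 52 tray 0.033 0.127 mug r 0.482
scoop [204.4, 172.7] 891 [176 162] [226 185]
top 0.62 392 219 48 tray -0.228 -0.31 mug r 0.023
top 0.6 382 209 57 tray -0.19 -0.297 mug r 0.019
top 0.51 223 213 48 tray 0.0 0.134 mug r 0.474
top 0.4 219 202 50 tray 0.035 0.132 mug r 0.487
scoop [204.2, 173.9] 910 [176 162] [226 186]
scene 0.53 161 140 1466 tray -0.067 -0.522 mug r 0.264
scene 0.23 218 278 414 tray 0.27 0.053 mug r 0.598
top 0.46 380 208 42 tray -0.186 -0.295 mug r 0.023
scoop [204.5, 174.6] 964 [176 161] [226 186]
[[ 48 136 150  92  50  61 148 118 112 114 116 112 126 122  53  48  49  48]
 [ 63  45 137 150 145 115 119 117 114 116 111 113 109 109 145  50  45  48]
 [151  55  75 140 132 131 112 117 111 111 118 109 106 112 114 126  50  45]
 [148 129 128 145 112 133 131 136 129 111 103 108 116 116 114 115 143  41]
 [127 127 142  52  43  50 134 131 134 131 111 108 117 119 119 121 123  99]
 [128 131 138  48  45  40 131 127 131 140 152 127 113 119 115 121 121 145]
 [126 124 138  43  44  46 137 151 152 152 153 151 117 120 124 126 126 123]
 [129 126 136  54  50  94 153 153 153 152 151 151 126 126 124 124 124 124]
 [129 124 150 134 133 151 150 152 150 143 131 153 146 127 126 129 124 128]
 [121 125 143 134 139 153 153 153  82  41  40  78 146 129 124 128 128 138]
 [121 123 119 145 153 152 152 141  40  39  41  40 145 127 129 124 128 148]
 [117 117 117 146 111 152 151 149  40  40  40  49 139 127 128 129 128  88]
 [115 119 119 119 151 151  43  41  40  43  52 115 129 124 129 126 146  52]
 [119 119 114 119 112 150  54  40  41  39 140 146 126 122 127 147  53  50]
 [101 116 111 116 116 113 131 129  79  53 147 127 133 137 102  50  49  50]
 [ 48  77 111 111 111 111 111 116 112 128 124 108  60  49  48  51  47  50]]
```

```bash
python3 - <<'E'
from h import *
T=np.array([.5215,.0388]);ex=np.array([.896,.444]);ey=np.array([-.444,.896])
for n in('top','scene'):
  f=grab_frame(n)[:,:,::-1];a=cv2.resize(cv2.imread(f'pics/{n}0.png'),(512,384),interpolation=cv2.INTER_AREA)
  d=np.abs(cv2.GaussianBlur(f,(3,3),0).astype(int)-cv2.GaussianBlur(a,(3,3),0)).max(2)>22
  k,l,st,ce=cv2.connectedComponentsWithStats(d.astype('uint8'))
  print(n,[(st[i,4],ce[i].round().tolist(),plane(n,*ce[i],.012)[:2].round(3).tolist()) for i in range(1,k) if st[i,4]>=10])
  if n=='top':
    hs=cv2.cvtColor(f,cv2.COLOR_BGR2HSV);m=np.zeros((384,512),'uint8')
    P=[proj(n,(*(T+ex*x+ey*y),.05)) for x,y in((-.044,-.147),(.044,-.147),(.044,.147),(-.044,.147))]
    cv2.fillConvexPoly(m,np.array(P).round().astype(np.int32),1);g=((hs[:,:,1]<75)&(m>0)).astype('uint8')
    k,l,st,ce=cv2.connectedComponentsWithStats(g);print('tray grey',[(st[i].tolist(),ce[i].round(1).tolist()) for i in range(1,k) if st[i,4]>5])
E
```

```text
top [(np.int32(1038), [177.0, 200.0], [0.499, 0.299]), (np.int32(27370), [322.0, 312.0], [0.184, -0.135]), (np.int32(70), [254.0, 193.0], [0.527, 0.069]), (np.int32(61), [243.0, 195.0], [0.519, 0.1]), (np.int32(65), [232.0, 201.0], [0.502, 0.132]), (np.int32(191), [229.0, 210.0], [0.472, 0.142]), (np.int32(60), [248.0, 210.0], [0.475, 0.083]), (np.int32(100), [390.0, 220.0], [0.451, -0.337]), (np.int32(1293), [268.0, 315.0], [0.173, 0.02]), (np.int32(180), [330.0, 308.0], [0.197, -0.156]), (np.int32(667), [331.0, 357.0], [0.064, -0.158]), (np.int32(107), [112.0, 381.0], [-0.017, 0.454]), (np.int32(49), [261.0, 381.0], [-0.005, 0.036])]
tray grey [([263, 179, 41, 31, 525], [279.9, 193.1]), ([217, 199, 8, 8, 47], [220.4, 202.3]), ([221, 209, 8, 8, 48], [224.9, 212.2])]
scene [(np.int32(11433), [322.0, 94.0], [-0.059, -0.487]), (np.int32(231), [385.0, 8.0], [-1.107, -1.269]), (np.int32(607), [414.0, 10.0], [-1.252, -1.149]), (np.int32(13), [497.0, 1.0], [-1.932, -1.033]), (np.int32(229), [504.0, 12.0], [-1.768, -0.851]), (np.int32(177), [485.0, 24.0], [-1.47, -0.757]), (np.int32(18), [3
[... 165 characters left out ...]
13, -0.905]), (np.int32(148), [324.0, 51.0], [-0.338, -0.871]), (np.int32(11), [488.0, 60.0], [-1.044, -0.391]), (np.int32(254), [477.0, 82.0], [-0.79, -0.248]), (np.int32(676), [410.0, 95.0], [-0.412, -0.3]), (np.int32(13), [435.0, 103.0], [-0.46, -0.196]), (np.int32(39), [465.0, 111.0], [-0.528, -0.092]), (np.int32(144), [406.0, 122.0], [-0.239, -0.14]), (np.int32(3663), [413.0, 171.0], [-0.041, 0.107]), (np.int32(39), [395.0, 140.0], [-0.11, -0.064]), (np.int32(24), [304.0, 144.0], [0.218, -0.2]), (np.int32(120), [278.0, 213.0], [0.481, 0.069]), (np.int32(55), [291.0, 222.0], [0.465, 0.119]), (np.int32(33), [296.0, 228.0], [0.464, 0.145]), (np.int32(1039), [315.0, 262.0], [0.481, 0.274])]
```

```bash
python3 -c "
from workcell import *
print(job_done())"
```

```text
the job is handed in; nothing more can be done
None
```

The job is handed in, with no verdict returned. By my own checks three stones are visible in the mug, two lie in the tray, and the sixth isn't visible (the load change suggests the mug; nothing new shows on the visible cart top); the mug hasn't moved, and the scoop is released and looks flat near the middle of its board.

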